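Draw the drip tray out from under the mould drain rack

ROBOT

A 6-joint arm with a two-finger parallel gripper is mounted at the origin on the work surface. World frame = base frame: x ahead of the robot, y to its left, z up, the work surface at z = 0. Lengths are in mm, angles in rad, forces in N, time in s.
With the tool pointing down it reaches from about 275 to 825 mm from the base axis. Payload 4.9 kg.
Tool frame: the origin (TCP) lies between the finger pads; the fingertips stand 19 mm ahead of it and the grasp point (between the pads) is the TCP (robot.tips_ahead is the distance from the TCP to the fingertips, in mm); z points along the fingers, y is the line along which they close (so a half turn about z gives the same grasp; the last joint's range is limited). The gripper opens to 85 mm and grips with 20 to 120 N. Pads are 22 mm wide; open, the fingers measure 114 mm over their backs; the gripper's body (76 mm by 85 mm) begins 54 mm behind the grasp point. The pads swing forward as they close: fully open they stand 13 mm farther back than shut.
Start: joints at [1.11, 0.326, -0.193, 1.052, 0, 1.437], TCP at [176.553, 520.91, 212.881] pointing down, gripper open.
Joint ranges: [-2.65, 2.65], [-0.97, 1.79], [-1.3, 1.35], [-1.93, 2.1], [-1.47, 1.37], [-3.14, 3.14]. Speed limits (rad/s): [2.57, 2.57, 3.14, 3.14, 3.14, 3.14].

INTERFACE

Orientations are given as a rotation vector (axis times angle).
In Python, from station import robot, cams, ticket gives the robot as it stands.
- The arm moves only by the tool apply_moves, never from a script. Its argument "commands" is a list of rows, each an object of numbers: "x", "y", "z": the shift along the tool's x, y, z in cm; "roll": the turn about the tool's z in degrees; "hand": the opening, from 0 (shut) to 1 (fully open). A call has 1 to 12 rows; each row is the pose to reach, as a shift and turn from the pose commanded when the call began, along the tool's axes at that moment; what a row does not reach only later rows make up. A row lasts 1/10 s, in which the tool goes at most 50 mm and 8.59 degrees, less where a joint would pass 70% of its speed; a pose out of reach is approached as far as the arm can. A call with a gripper value outside its range is refused whole. The fingers move at their own pace and stop on an object; the grip force is fixed at half the most. Time passes only in rows, so rows that repeat a pose let the fingers close. It gives the time, the measured TCP pose, the force, the opening and the grip force at its end, in the units of the state.
- robot.read_state(): the state, without advancing time (a new reading comes with each control period).
- cams.capture(name): name is "side" or "top"; returns a dict with "pixels" (384x512x3 uint8, red, green, blue), "depth" (384x512 float32, mm along the optical axis (not along the pixel's ray), 0 where there is no reading), "vertical_fov" (degrees; the focal length in pixels is half the picture's height over the tangent of half this angle, whatever the lens; pixels are square), "cx", "cy" (the principal point, pixels), "extrinsics" (4x4, takes a point from camera to world coordinates). Camera axes: x right, y up, looking along -z (the intrinsics and any distortion apply to the point x, -y, -z); pixel columns grow to the right and rows downward; lengths in mm; the calibration is good to about 2 mm. A picture is of the moment at which its call begins.
- ticket.job_done(): hands the job in; it is judged then, once.
Trained networks look in a picture, given as the dict that the camera call returned (one of the last four; its "shot" number tells which), for a name from the list of things; names that differ only in an ending like _2 or _b are one class to them, and where a whole thing is asked for, a point or a joint stands for the part that bears it (a point fixed in the world has none). Each returns a list of dicts, best first, with "conf" (0 to 1); they miss things now and then, are a little off and sometimes report something else, mostly with a low value. They report only what shows in the picture. A call takes as long as a camera call.
- cams.search_frame(picture, thing): "bbox" ([left, top, right, bottom] in pixels, round what is visible of it).
The state is a dict: "time_s": time; "joint_positions": joint angles; "joint_vel": joint speeds; "tau": joint torques, N m; "eef_pos": TCP position; "tcp_rot": TCP orientation; "wrist_force": force on the tool from outside, world axes, zero at the start; "wrist_torque": the same for the moment, N m; "finger_gap": finger opening in mm; "finger_force": force on a finger pad.
Only numpy, scipy, OpenCV 4.12 (cv2) and the standard library are available. Lean on these libraries where they do the work, as an engineer would, in place of code of your own. Each camera call takes 0.05 s, during which the arm holds its last target. There are 200 camera calls.

TASK

The blue drip tray under the mould drain rack is due for scraping. Take the draw hook from its rest, catch the tray's brass pull ring with it and draw the tray straight out until it comes up snug against its stops, working gently, with never more than 25 N between hook and tray and no hand on the tray itself. Then unhook, lay the hook back in the two V brackets of its rest as you found it, and leave everything else standing on the bench undisturbed.

Things in the scene. Friction and masses are not known exactly. Their poses are not given: they have to be found in the camera images.
- hook: Draw hook, 300 mm long, 150 g, origin at the centre of its wooden handle (105 x 24 x 28 mm along x, y, z). +x runs along the 8 mm round steel rod, which reaches x = 185 mm and there bends down (-z) into a round point 8 mm thick, ending 36 mm below the rod's axis at x = 181 mm. At the back is an upright 32 mm hanging loop (centre x = -109 mm). It starts in the rest, point down.
- hook_grip (a point): Where to grip the handle from above, across its 24 mm width: 20 mm ahead of the hook's origin, on the rod's axis. The centre of mass lies about 20 mm farther ahead.
- rest: Hook rest, fixed: base 250 x 70 x 14 mm, with two steel V brackets open upward at x = -72 and +100 mm (10 mm along x, 90 degree V, 40 mm wide at the top, its bottom at z = 64 mm, edges at z = 84 mm). Origin on the bench. Lying in it, the hook has its origin at (0, 0, 70 mm) of this frame and its x along this x; a shift of up to 14 mm along x does no harm.
- rack: Mould drain rack, fixed: grid of 22 mm steel pipes 420 x 300 mm, 104 mm clear under it, top at z = 126 mm, two heavy plaster moulds on it. Origin on the bench under its centre; -x is the open mouth the tray comes out of. Cross pipes (along y) at x = -200, -115, -40, 40, 120, 200 mm; legs at x = +-190, y = +-140 mm; guide rails 30 mm high along x, inner faces at y = +-108.5 mm.
- stop_mean (a point): Mean place of the two red stop lugs clamped on the guide rails (inner faces at y = +-98 mm of the rack). The tray's ears meet them when its origin is about at x = -184 mm of the rack's frame, but the lugs may be clamped up to 20 mm nearer or farther than this and their true place is not measured: feel for it. They are rigid.
- tray: Blue plastic drip tray, loose on the bench, 280 (x) x 190 (y) x 70 mm high, origin at the centre of its underside, -x its front. With its contents 0.5 to 1 kg; dragging it takes roughly 2 to 6 N. Ears stick out 10 mm at both sides of its rear end, front faces at x = +120 mm. It starts with its origin 4 to 28 mm behind the rack's (towards +x).
- ring_pivot (a point): Upright pivot of the brass pull ring, 10 mm ahead of the tray's front, 40 mm above the bench. The ring lies level, hole facing up (17 mm; outside 27 mm; bar 5 mm thick), its centre 24 mm from the pivot. It swivels stiffly (about 3 N at the ring), stands up to 0.8 rad to either side of straight ahead (tray's -x), and its angle is not measured: find it by feel or eye.
- vase: Grey unfired vase, 92 mm wide, 150 mm tall, on the bench (bystander), origin under its centre.
- cup: White cup, 80 mm wide, 85 mm tall (bystander), origin under its centre.
- sprayer: White bottle with blue cap, 68 mm wide, 170 mm tall (bystander), origin under its centre.
- scraper: Scraper, 160 mm long, lying on the bench beyond the tray's way (bystander).

How it is judged (in metres and radians):
On the way:
1. the hook pulls the tray up against the stops of the rack (x of tray in the frame of rack below -0.161 m and contact force between hook and tray above 2 N and contact force between tray and rack above 2 N), for 0.05 s.
At the end, for the whole second after the job is handed in: The tray stands drawn out to its stops (origin at least 157 mm ahead of the rack's origin) and still; the hook lies released and still in both V brackets of its rest, point to the same end as before and hanging down (within 15 mm along the rest, 8 mm across, 6 mm in height, 0.4 rad of roll) (x of tray in the frame of rack below -0.157 m and linear speed of tray below 0.01 m/s and x of hook in the frame of rest between -0.015 and 0.015 m and y of hook in the frame of rest between -0.008 and 0.008 m and z of hook in the frame of rest between 0.064 and 0.076 m and x of hook_grip in the frame of rest above 0 m and angle between hook's own z axis and vertical below 0.4 rad and linear speed of hook below 0.02 m/s); the robot touches nothing.
It fails at once if more than 25 N between hook and tray (contact force between hook and tray above 25 N).
It fails at once if the robot itself touches the tray (contact force between any of the fingers, the arm and tray above 0.5 N).
It fails at once if a thing standing on the bench is knocked over or shifted by over 15 mm (distance of any of vase, cup, sprayer, scraper from where it was at the start of the episode above 0.015 m).
It also fails if it takes over 72 s, if anything falls off the work surface, if the arm or the gripper's body presses on something with over 40 N, if the wrist force passes 120 N, or if a joint passes its speed limit or range.

## Working session

There is one attempt and no reset: what is moved stays moved. The work goes in short steps, Python scripts to look and compute and a tool call to move; the robot and the scene stay as the last step left them, time stands still between calls to the robot, and variables do not carry over. Pictures are saved under pics/ and viewed, at most 10 in all, crops included, and the job is handed in when it is done.

Besides the shell and the picture viewer there is one more tool, called after "Request:" by a JSON object that holds its "fn" and its "kwargs". apply_moves: Moves the arm, as the interface text tells. Its arguments: {"type":"object","properties":{"commands":{"type":"array","items":{"type":"object","properties":{"x":{"type":"number"},"y":{"type":"number"},"z":{"type":"number"},"roll":{"type":"number"},"hand":{"type":"number"}}}}},"required":["commands"]}

```bash
mkdir -p pics; ls; cat > h.py <<'E'
import numpy as np, cv2
from station import robot, cams, ticket
def snap(n, png=None):
    p=cams.capture(n)
    if png: cv2.imwrite('pics/'+png, p['pixels'][:,:,::-1])
    return p
def cloud(p):
    d=p['depth']; H,W=d.shape; f=H/2/np.tan(np.radians(p['vertical_fov'])/2)
    v,u=np.mgrid[:H,:W]
    c=np.stack([(u-p['cx'])/f*d, -(v-p['cy'])/f*d, -d, np.ones_like(d)],-1)
    w=(c@np.array(p['extrinsics']).T)[...,:3]; w[d==0]=np.nan
    return w
E
python3 - <<'E'
from h import *
np.set_printoptions(precision=1,suppress=True)
for n in('top','side'):
    p=snap(n,n+'0.png'); w=cloud(p); print(n,{k:v for k,v in p.items() if k not in('pixels','depth')})
    for t in('hook','rest','rack','tray','ring_pivot','vase','cup','sprayer','scraper','stop_mean'):
        for r in cams.search_frame(p,t)[:2]:
            b=np.array(r['bbox']); u,v=((b[:2]+b[2:])/2).astype(int)
            print(t,round(r['conf'],2),b,w[v,u])
    np.save(n+'.npy',w)
print(robot.read_state())
E
```

```text
pics
top {'vertical_fov': 43.4504958940854, 'cx': 257.7509166927722, 'cy': 189.75050708492205, 'extrinsics': array([[  -0. ,    1. ,   -0.1,  490.4],
       [  -1. ,   -0. ,    0. ,  -19.8],
       [  -0. ,    0.1,    1. , 1703. ],
       [   0. ,    0. ,    0. ,    1. ]]), 'shot': 1}
hook 0.6 [353.3 171.7 361.1 250.7] [ 547.7 -354.5   81.8]
hook 0.6 [ 69.1 177.5 166.8 237.3] [577.5 476.1   1.6]
rest 0.89 [342.4 189.5 365.9 261.8] [ 501.3 -355.6   18.4]
rack 0.66 [ 52.5 152.3 194.4 253.1] [594.3 452.5  10.7]
tray 0.66 [ 76.3 171.5 165.3 233.7] [594.  461.1  17.5]
ring_pivot 0.69 [ 72.5 176.7 166.6 235.8] [580.2 465.2  15.1]
vase 0.7 [254.  134.5 287.3 158.7] [761.  -63.8 151.3]
cup 0.75 [314.6 139.4 329.5 165. ] [ 761.2 -251.8   10.6]
sprayer 0.55 [392.  195.2 421.1 213.3] [ 566.8 -508.2  121. ]
scraper 0.56 [200.5 139.4 245.6 161.1] [771.4  98.3  24.3]
stop_mean 0.55 [ 55.1 155.5 191.  255. ] [583.9 453.2   8.1]
side {'vertical_fov': 43.78621859839404, 'cx': 264.88538802705614, 'cy': 194.66268544144845, 'extrinsics': array([[  -0.3,   -0.6,    0.7, 1824. ],
       [   0.9,   -0.2,  
[... 516 characters left out ...]
cup 0.31 [315.  164.3 455.7 277.2] [519.4 428.5   3.3]
sprayer 0.93 [133.4 135.2 157.4 171.7] [ 599.7 -513.2  106.5]
scraper 0.68 [257.8 238.5 306.3 258.4] [781.3 117.4   1.6]
scraper 0.23 [167.4 142.4 203.9 184.9] [ 487.9 -408.6    2. ]
stop_mean 0.72 [315.2 164.1 454.4 280.7] [551.2 426.8  23.1]
{'time_s': 1.1, 'joint_positions': array([ 1.1,  0.3, -0.2,  1.1,  0. ,  1.4]), 'joint_vel': array([-0.,  0., -0., -0., -0.,  0.]), 'tau': array([ -0. , -44.3,  26.3,   0. ,  -0. ,   0. ]), 'eef_pos': array([176.6, 520.9, 212.9]), 'tcp_rot': array([0.5, 3.1, 0. ]), 'wrist_force': array([-0. ,  0.2,  0.4]), 'wrist_torque': array([-0.,  0.,  0.]), 'finger_force': 0.0, 'finger_gap': 85.40089347833373}
```

```bash
python3 - <<'E'
import cv2
t=cv2.imread('pics/top0.png');s=cv2.imread('pics/side0.png')
a=cv2.resize(t[120:290,40:430],(780,340),interpolation=2)
b=cv2.resize(s[120:290,120:470],(525,255),interpolation=2)
import numpy as np
o=np.zeros((600,800,3),np.uint8);o[:340,:780]=a;o[342:597,:525]=b
cv2.imwrite('pics/m0.png',o)
E
```

```text
(no output)
```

View pics/m0.png

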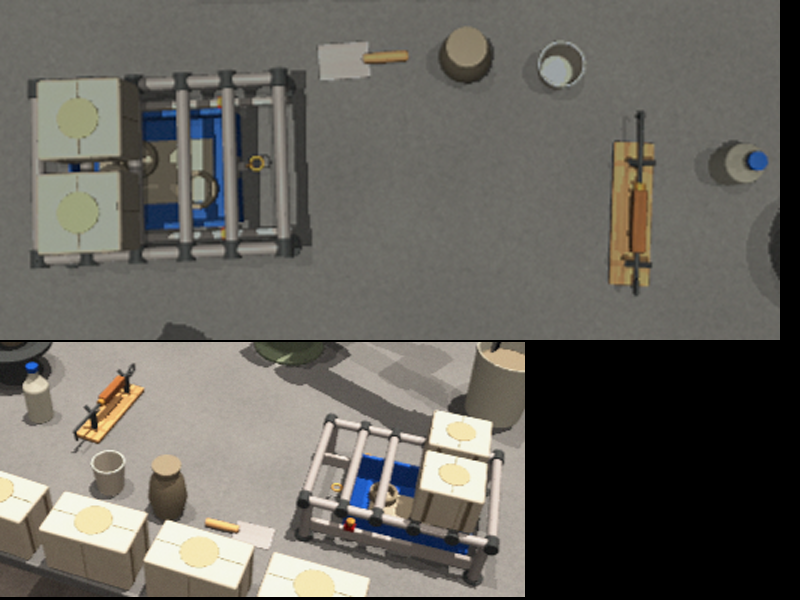

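The top view shows the rack mouth facing world −y with the brass ring at about pixel (169,201). The hook is in its rest at about (359,228), point end towards +x. Next I'll fit these precisely.

```bash
cat >> h.py <<'E'
def ray(p,u,v,z):
    H=p['depth'].shape[0]; f=H/2/np.tan(np.radians(p['vertical_fov'])/2); E=np.array(p['extrinsics'])
    d=E[:3,:3]@np.array([(u-p['cx'])/f,-(v-p['cy'])/f,-1]); o=E[:3,3]
    return o+d*(z-o[2])/d[2]
def proj(p,P):
    H=p['depth'].shape[0]; f=H/2/np.tan(np.radians(p['vertical_fov'])/2); E=np.array(p['extrinsics'])
    c=np.linalg.inv(E)@np.append(P,1); return np.array([p['cx']+f*c[0]/-c[2], p['cy']-f*c[1]/-c[2]])
E
python3 - <<'E'
from h import *
np.set_printoptions(precision=1,suppress=True)
for n in('top','side'):
    p=snap(n); w=cloud(p); hsv=cv2.cvtColor(p['pixels'],cv2.COLOR_RGB2HSV)
    x,y,z=w[...,0],w[...,1],w[...,2]
    print('==',n)
    # rack pipe tops
    m=(abs(z-124)<5)&(abs(x-580)<250)&(y>150)&(y<800); pts=w[m][:,:2].astype(np.float32); print('rack rect',cv2.minAreaRect(pts),len(pts))
    # brass
    H,S,V=[hsv[...,i].astype(int) for i in range(3)]
    g=(H>12)&(H<32)&(S>110)&(V>60)&(abs(x-580)<120)&(y>230)&(y<400)&(z<75)
    v,u=np.nonzero(g); print('brass n',len(u)); 
    if len(u): print(u.min(),u.max(),v.min(),v.max(),u.mean(),v.mean(),'@z40',ray(p,u.mean(),v.mean(),40),'box',ray(p,(u.min()+u.max())/2,(v.min()+v.max())/2,40), np.nanmedian(w[g],0))
    # handle
    h=(H<14)&(S>110)&(z>60)&(z<110)&(abs(y+355)<60)&(x<750)
    q=w[h]; print('handle rect',cv2.minAreaRect(q[:,:2].astype(np.float32)),q.mean(0),np.percentile(q[:,2],[10,50,90]),len(q))
    k=(z>55)&(z<95)&(abs(y+355)<60)&(x>350)&(x<700); q=w[k]
    print('hook all x range',q[:,0].min(),q[:,0].max(), 'fit', np.polyfit(q[:,0],q[:,1],1))
    rd=q[q[:,0]>q[:,0].max()-60]; print(rd[np.argsort(rd[:,0])][::max(1,len(rd)//12)])
    # rest base
    b=(z>6)&(z<24)&(abs(y+355)<70)&(x>330)&(x<700)&(S>60); print('rest rect',cv2.minAreaRect(w[b][:,:2].astype(np.float32)),b.sum())
    # tray blue
    t=(H>100)&(H<125)&(S>130)&(z>20)&(z<90)&(y>200); q=w[t]; print('blue', cv2.minAreaRect(q[:,:2].astype(np.float32)),q.min(0),q.max(0),np.percentile(q[:,1],1))
E
python3 - <<'E'
import cv2,numpy as np
t=cv2.imread('pics/top0.png');s=cv2.imread('pics/side0.png')
o=np.zeros((400,800,3),np.uint8)
o[:,:400]=cv2.resize(t[176:226,140:190],(400,400),interpolation=0)
o[:,400:]=cv2.resize(s[192:242,320:370],(400,400),interpolation=0)
cv2.imwrite('pics/m1.png',o)
E
```

```text
== top
rack rect ((584.1561889648438, 433.2289123535156), (310.29833984375, 427.4432373046875), 1.7893568277359009) 2497
brass n 44
149 171 170 238 164.38636363636363 201.77272727272728 @z40 [591.1 301.3  40. ] box [583.6 316.5  40. ] [591.9 296.4  40.3]
handle rect ((483.68304443359375, -358.1960144042969), (23.330278396606445, 100.57659149169922), 85.83094787597656) [ 483.5 -358.2   83.5] [78.3 83.8 88.3] 200
hook all x range 360.96441124483977 670.5505875555891 fit [  -0.1 -324.2]
[[ 612.1 -371.9   73.5]
 [ 614.8 -366.4   83.9]
 [ 618.7 -371.3   77.1]
 [ 622.5 -369.    72.7]
 [ 625.6 -368.5   75.8]
 [ 629.1 -365.2   75.9]
 [ 632.2 -368.    79. ]
 [ 636.  -372.7   73.4]
 [ 639.1 -372.1   76.6]
 [ 643.2 -373.9   68.9]
 [ 649.5 -372.9   74.7]
 [ 652.8 -369.2   76.5]
 [ 659.4 -372.4   78.5]
 [ 663.  -373.    76. ]
 [ 667.  -374.3   70.7]
 [ 670.6 -374.6   69.7]]
rest rect ((496.75732421875, -360.9485778808594), (73.1408920288086, 249.64505004882812), 86.46293640136719) 969
blue ((582.673583984375, 460.96197509765625), (199.7344970703125, 279.2599792480469), 1.7498868703842163) [482.8 
[... 467 characters left out ...]
ange 356.2007383740397 676.0366802598769 fit [  -0.1 -326. ]
[[ 618.4 -372.    72.5]
 [ 621.  -374.8   73.8]
 [ 623.5 -369.3   72.3]
 [ 630.7 -369.7   72.9]
 [ 634.8 -371.4   75.7]
 [ 641.3 -367.8   76.9]
 [ 645.4 -370.2   74.4]
 [ 648.3 -373.4   70.8]
 [ 654.7 -369.8   72. ]
 [ 658.9 -375.8   73.5]
 [ 661.8 -376.    60.7]
 [ 663.8 -377.7   71.9]
 [ 667.  -380.6   68.6]
 [ 672.3 -373.3   70.2]
 [ 676.  -371.4   68.8]]
rest rect ((499.1711120605469, -358.97918701171875), (78.39934539794922, 255.6346435546875), 82.88865661621094) 581
blue ((585.4120483398438, 462.9664001464844), (281.0048522949219, 205.74603271484375), 89.0260009765625) [480.8 323.9  20. ] [690.3 601.9  76.5] 326.5828436698207
```

View pics/m1.png

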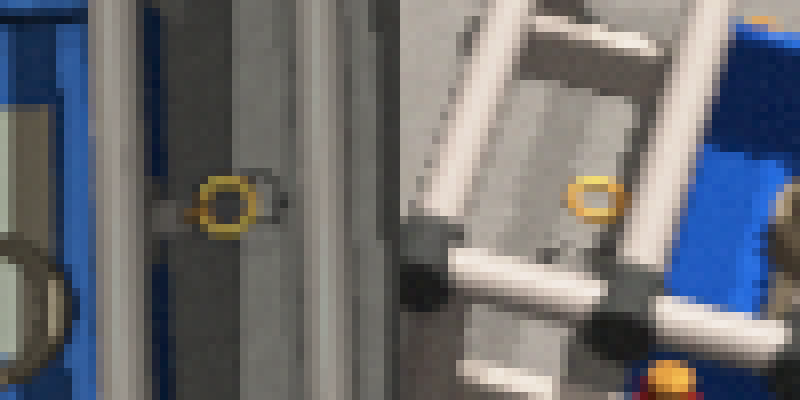

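```bash
python3 - <<'E'
from h import *
np.set_printoptions(precision=2,suppress=True)
R=[];Hh=[]
for n in('top','side','top','side'):
    p=snap(n); w=cloud(p); hsv=cv2.cvtColor(p['pixels'],cv2.COLOR_RGB2HSV).astype(int); H,S,V=hsv[...,0],hsv[...,1],hsv[...,2]
    x,y,z=w[...,0],w[...,1],w[...,2]
    c0=proj(p,np.array([592,290,40.]))
    vv,uu=np.mgrid[:384,:512]
    g=(H>10)&(H<34)&(S>90)&(V>70)&(np.hypot(uu-c0[0],vv-c0[1])<8)
    v,u=np.nonzero(g); e=cv2.fitEllipse(np.stack([u,v],-1).astype(np.float32)); 
    print(n,'ring',len(u),'ell',e[0],ray(p,*e[0],42),'mean',ray(p,u.mean(),v.mean(),42),'rng',u.min(),u.max(),v.min(),v.max())
    h=(H<14)&(S>110)&(z>60)&(z<110)&(abs(y+355)<60)&(x<750); q=w[h]; top=q[q[:,2]>79]
    print('handle x',top[:,0].min(),top[:,0].max(),'fit',np.polyfit(top[:,0],top[:,1],1),'y at 504:',np.polyval(np.polyfit(top[:,0],top[:,1],1),504))
    k=(z>55)&(z<95)&(x>350)&(x<700)&(abs(y-(-358.2-0.075*(x-483.7)))<9); q=w[k]
    f=cv2.fitLine(q[:,:2].astype(np.float32),cv2.DIST_HUBER,0,.01,.01).ravel(); print('line',f, 'slope',f[1]/f[0],'y@504',f[3]+(504-f[2])*f[1]/f[0],q[:,0].min(),q[:,0].max())
    m=(abs(z-124)<6)&(abs(x-580)<250)&(y>150)&(y<235); q=w[m]; print('front pipe',np.polyfit(q[:,0],q[:,1],1),q[:,0].min(),q[:,0].max(),q[:,1].mean())
E
```

```text
top ring 38 ell (167.54623413085938, 201.4630889892578) [591.87 290.05  42.  ] mean [592.02 290.03  42.  ] rng 163 171 198 205
handle x 433.8429559527294 534.0789264301515 fit [  -0.06 -328.73] y at 504: -359.5271372217739
line [   1.     -0.07  509.53 -360.56] slope -0.06956951 y@504 -360.1789 360.7335539404959 670.4152012119704
front pipe [  0.02 216.64] 437.4172517965287 743.5873217028037 228.0645608846241
side ring 30 ell (344.3757629394531, 216.4246368408203) [594.08 288.5   42.  ] mean [593.89 288.18  42.  ] rng 341 348 214 219
handle x 427.3952794995828 536.4511814592663 fit [  -0.07 -326.33] y at 504: -361.4453782095733
line [   1.     -0.08  519.98 -361.58] slope -0.07829012 y@504 -360.33234 359.0041436813358 673.8221326885191
front pipe [  0.02 218.58] 432.1880400511013 748.6418418348833 227.81053882154387
top ring 38 ell (167.54623413085938, 201.4630889892578) [591.87 290.05  42.  ] mean [592.02 290.03  42.  ] rng 163 171 198 205
handle x 433.88755667970594 534.2687192606447 fit [  -0.07 -324.42] y at 504: -360.10890341291247
line [   1.     -0.07  508.43 -360.43] slope -0.071369946 y@504 -360.10928 360.43331071583634 670.6841114044605
front pipe [  0.02 217.03] 437.51434742547036 743.6992719057487 228.36163370791496
side ring 30 ell (344.3013000488281, 216.42782592773438) [594.19 288.26  42.  ] mean [593.72 288.63  42.  ] rng 341 348 214 219
handle x 430.2195803787256 535.0097193868414 fit [  -0.06 -332.16] y at 504: -361.6171075892736
line [   1.     -0.09  519.88 -360.95] slope -0.086640924 y@504 -359.57602 358.7311220936042 671.6677867285562
front pipe [  0.02 218.55] 434.0835013460319 749.2717439995192 227.8812542398237
```

```bash
cat >> h.py <<'E'
from scipy.spatial.transform import Rotation as Ro
def plan(P,yaw,s=None):
    """shift (cm, tool axes) and roll (deg) to TCP P with tool-x yaw; mod pi noted"""
    s=s or robot.read_state(); R=Ro.from_rotvec(s['tcp_rot']).as_matrix()
    y0=np.arctan2(R[1,0],R[0,0]); d=R.T@(np.array(P)-s['eef_pos'])/10
    dy=(yaw-y0+np.pi)%(2*np.pi)-np.pi
    print('tool x',R[:,0].round(3),'z',R[:,2].round(3),'yaw0',round(y0,3),'j6',s['joint_positions'][5].round(3),'j1',s['joint_positions'][0].round(3),'shift cm',d.round(2),'roll deg',round(-np.degrees(dy),2),'F',s['wrist_force'].round(2),'t',round(s['time_s'],2))
E
python3 -c "
from h import *
plan([504,-360,250],-0.072); plan([504,-360,250],-0.072+np.pi)"
```

```text
tool x [-0.947  0.321  0.   ] z [-0. -0. -1.] yaw0 2.815 j6 1.437 j1 1.11 shift cm [-59.29 -72.91  -3.71] roll deg 165.4 F [ 0.03  0.02 -0.71] t 1.4
tool x [-0.947  0.321  0.   ] z [-0. -0. -1.] yaw0 2.815 j6 1.437 j1 1.11 shift cm [-59.29 -72.91  -3.71] roll deg -14.6 F [ 0.03  0.02 -0.71] t 1.4
```

Request:
{"fn": "apply_moves", "kwargs": {"commands": [{"z": -3.7,"hand": 1},{"x": -59.3,"y": -72.9,"z": -3.7,"roll": -14.6,"hand": 1},{"x": -59.3,"y": -72.9,"z": -3.7,"roll": -14.6,"hand": 1},{"x": -59.3,"y": -72.9,"z": -3.7,"roll": -14.6,"hand": 1},{"x": -59.3,"y": -72.9,"z": -3.7,"roll": -14.6,"hand": 1},{"x": -59.3,"y": -72.9,"z": -3.7,"roll": -14.6,"hand": 1},{"x": -59.3,"y": -72.9,"z": -3.7,"roll": -14.6,"hand": 1},{"x": -59.3,"y": -72.9,"z": -3.7,"roll": -14.6,"hand": 1},{"x": -59.3,"y": -72.9,"z": -3.7,"roll": -14.6,"hand": 1},{"x": -59.3,"y": -72.9,"z": -3.7,"roll": -14.6,"hand": 1},{"x": -59.3,"y": -72.9,"z": -3.7,"roll": -14.6,"hand": 1},{"x": -59.3,"y": -72.9,"z": -3.7,"roll": -14.6,"hand": 1}]}}

```text
invalid input
```

```bash
python3 -c "
from h import *
plan([504,-360,140],-0.072+np.pi)"
```

```text
tool x [-0.947  0.321  0.   ] z [-0. -0. -1.] yaw0 2.815 j6 1.437 j1 1.11 shift cm [-59.3  -72.91   7.29] roll deg -14.6 F [ 0.03  0.02 -0.71] t 1.4
```

Request:
{"fn": "apply_moves", "kwargs": {"commands": [{"x": 0,"y": 0,"z": -3.7,"roll": 0,"hand": 1},{"x": -4,"y": -3,"z": -3.7,"roll": 0,"hand": 1}]}}

```text
time_s: 1.6
eef_pos: [204.8, 484.8, 253.8]
tcp_rot: [0.501, 3.099, 0.014]
wrist_force: [2.4, 0.6, -0.9]
finger_gap: 85.4
finger_force: 0.0
```

Request:
{"fn": "apply_moves", "kwargs": {"commands": [{"x": -50,"y": -60,"z": 0,"roll": -14.6,"hand": 1},{"x": -50,"y": -60,"z": 0,"roll": -14.6,"hand": 1},{"x": -50,"y": -60,"z": 0,"roll": -14.6,"hand": 1},{"x": -50,"y": -60,"z": 0,"roll": -14.6,"hand": 1},{"x": -50,"y": -60,"z": 0,"roll": -14.6,"hand": 1},{"x": -50,"y": -60,"z": 0,"roll": -14.6,"hand": 1},{"x": -50,"y": -60,"z": 0,"roll": -14.6,"hand": 1},{"x": -50,"y": -60,"z": 0,"roll": -14.6,"hand": 1},{"x": -50,"y": -60,"z": 0,"roll": -14.6,"hand": 1},{"x": -50,"y": -60,"z": 0,"roll": -14.6,"hand": 1},{"x": -50,"y": -60,"z": 0,"roll": -14.6,"hand": 1},{"x": -50,"y": -60,"z": 0,"roll": -14.6,"hand": 1}]}}

```text
time_s: 2.8
eef_pos: [420.2, -80.1, 250.2]
tcp_rot: [0.114, 3.138, -0.0]
wrist_force: [0.8, 1.3, -0.0]
finger_gap: 85.3
finger_force: 0.0
```

```bash
python3 -c "
from h import *
plan([504,-360,140],-0.072+np.pi)"
```

```text
tool x [-0.997  0.073 -0.001] z [ 0.001 -0.    -1.   ] yaw0 3.069 j6 -0.289 j1 -0.361 shift cm [-10.38 -27.31  11.03] roll deg -0.04 F [ 0.75  1.28 -0.01] t 2.8
```

Request:
{"fn": "apply_moves", "kwargs": {"commands": [{"x": -10.4,"y": -27.3,"z": 0,"roll": 0,"hand": 1},{"x": -10.4,"y": -27.3,"z": 0,"roll": 0,"hand": 1},{"x": -10.4,"y": -27.3,"z": 0,"roll": 0,"hand": 1},{"x": -10.4,"y": -27.3,"z": 0,"roll": 0,"hand": 1},{"x": -10.4,"y": -27.3,"z": 0,"roll": 0,"hand": 1},{"x": -10.4,"y": -27.3,"z": 0,"roll": 0,"hand": 1},{"x": -10.4,"y": -27.3,"z": 4,"roll": 0,"hand": 1},{"x": -10.4,"y": -27.3,"z": 8,"roll": 0,"hand": 1},{"x": -10.4,"y": -27.3,"z": 11,"roll": 0,"hand": 1},{"x": -10.4,"y": -27.3,"z": 11,"roll": 0,"hand": 1},{"x": -10.4,"y": -27.3,"z": 11,"roll": 0,"hand": 1},{"x": -10.4,"y": -27.3,"z": 11,"roll": 0,"hand": 1}]}}

```text
time_s: 4.0
eef_pos: [505.1, -358.6, 142.2]
tcp_rot: [0.113, 3.137, -0.004]
wrist_force: [0.8, 0.8, 1.1]
finger_gap: 85.4
finger_force: 0.0
```

```bash
python3 -c "
from h import *
plan([504,-360,70],-0.072+np.pi)"
```

```text
tool x [-0.997  0.072 -0.003] z [ 0.003 -0.002 -1.   ] yaw0 3.07 j6 -0.665 j1 -0.736 shift cm [ 0.12 -0.13  7.22] roll deg 0.01 F [0.85 0.77 1.09] t 4.0
```

Request:
{"fn": "apply_moves", "kwargs": {"commands": [{"x": 0,"y": 0,"z": 3,"roll": 0,"hand": 1},{"x": 0,"y": 0,"z": 5,"roll": 0,"hand": 1},{"x": 0,"y": 0,"z": 6.5,"roll": 0,"hand": 1},{"x": 0,"y": 0,"z": 7,"roll": 0,"hand": 1},{"x": 0,"y": 0,"z": 7,"roll": 0,"hand": 1},{"x": 0,"y": 0,"z": 7,"roll": 0,"hand": 1}]}}

```text
time_s: 4.6
eef_pos: [504.9, -358.4, 71.6]
tcp_rot: [0.113, 3.137, -0.003]
wrist_force: [0.0, -0.7, -0.0]
finger_gap: 85.6
finger_force: 0.0
```

```bash
python3 -c "
from h import *
plan([504,-360,70],-0.072+np.pi)"
```

```text
tool x [-0.997  0.072 -0.002] z [ 0.002 -0.002 -1.   ] yaw0 3.07 j6 -0.665 j1 -0.737 shift cm [ 0.08 -0.16  0.16] roll deg 0.01 F [ 0.03 -0.68 -0.03] t 4.6
```

Request:
{"fn": "apply_moves", "kwargs": {"commands": [{"x": 0,"y": -0.15,"z": 0.15,"roll": 0,"hand": 1},{"x": 0,"y": -0.15,"z": 0.15,"roll": 0,"hand": 1},{"x": 0,"y": -0.15,"z": 0.15,"roll": 0,"hand": 0},{"x": 0,"y": -0.15,"z": 0.15,"roll": 0,"hand": 0},{"x": 0,"y": -0.15,"z": 0.15,"roll": 0,"hand": 0},{"x": 0,"y": -0.15,"z": 0.15,"roll": 0,"hand": 0},{"x": 0,"y": -0.15,"z": 0.15,"roll": 0,"hand": 0},{"x": 0,"y": -0.15,"z": 0.15,"roll": 0,"hand": 0},{"x": 0,"y": -0.15,"z": 0.15,"roll": 0,"hand": 0}]}}

```text
time_s: 5.5
eef_pos: [503.7, -359.1, 68.4]
tcp_rot: [-0.113, -3.14, -0.0]
wrist_force: [-0.7, 0.2, 0.0]
finger_gap: 0.2
finger_force: 0.0
```

The fingers shut on nothing, so I'll look.

```bash
python3 - <<'E'
from h import *
p=snap('top');s=snap('side')
q=proj(p,np.array([504,-360,70.]));r=proj(s,np.array([504,-360,70.])); print(q,r)
o=np.zeros((400,800,3),np.uint8)
for i,(c,k) in enumerate(((p,q),(s,r))):
    u,v=k.astype(int); o[:,400*i:400*i+400]=cv2.resize(c['pixels'][v-40:v+40,u-40:u+40,::-1],(400,400),interpolation=2)
cv2.imwrite('pics/m2.png',o); print(robot.read_state())
E
```

```text
[358.30844708 224.02573071] [192.29397366 154.99754148]
{'time_s': 5.6, 'joint_positions': array([-7.38582192e-01,  5.74076526e-01, -1.92755210e-01,  8.03971402e-01,
       -2.66802002e-05, -6.66582220e-01]), 'joint_vel': array([ 5.86134338e-04,  7.55302803e-05, -4.75896468e-04, -1.13959684e-03,
       -4.51023453e-04, -1.99325991e-04]), 'tau': array([-8.47822079e-07, -5.37427962e+01,  2.31458277e+01,  1.66651040e-03,
       -2.45649135e-04,  2.75901925e-05]), 'eef_pos': array([ 503.72862167, -359.11604818,   68.4007037 ]), 'tcp_rot': array([-1.13072056e-01, -3.13953470e+00,  2.50708811e-05]), 'wrist_force': array([-0.85402501,  0.21012012, -0.19002447]), 'wrist_torque': array([-0.03162782, -0.02315908, -0.06650057]), 'finger_force': 0.0, 'finger_gap': -0.036465390806555205}
```

View pics/m2.png

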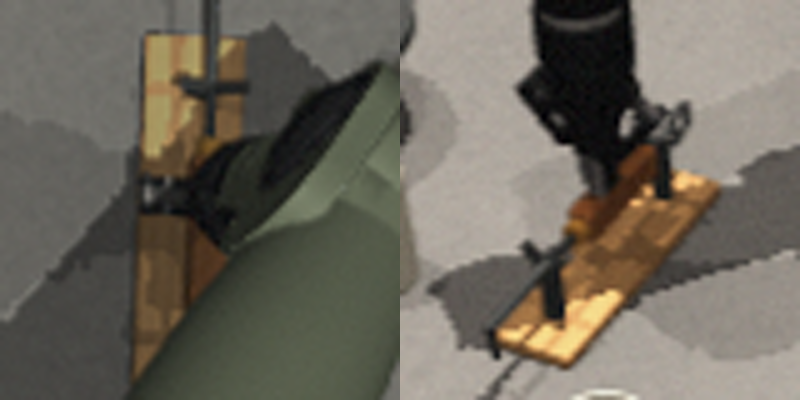

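The hook is undisturbed, and a finger covers the handle on the near side where it should be. The gap reading disagrees with that, so I'll check depth.

```bash
python3 - <<'E'
from h import *
np.set_printoptions(precision=0,suppress=True,linewidth=150)
for n in('side','top'):
    p=snap(n);w=cloud(p);x,y,z=w[...,0],w[...,1],w[...,2]
    hsv=cv2.cvtColor(p['pixels'],cv2.COLOR_RGB2HSV).astype(int)
    m=(abs(x-504)<28)&(abs(y+360)<75)&(z>25)&(z<125)
    vv,uu=np.nonzero(m)
    print(n,m.sum())
    for v,u in list(zip(vv,uu))[::max(1,len(vv)//60)]: print((u,v),w[v,u],hsv[v,u],end=' | ')
    print()
E
```

```text
side 114
(np.int64(187), np.int64(145)) [ 509. -376.  119.] [  8  26 108] | (np.int64(188), np.int64(145)) [ 509. -371.  120.] [15 19 53] | (np.int64(189), np.int64(145)) [ 512. -365.  124.] [165  14  37] | (np.int64(191), np.int64(145)) [ 504. -361.  119.] [111 137  13] | (np.int64(188), np.int64(146)) [ 511. -370.  117.] [ 8 16 62] | (np.int64(189), np.int64(146)) [ 512. -365.  119.] [ 0 24 42] | (np.int64(190), np.int64(146)) [ 510. -362.  119.] [ 8 22 47] | (np.int64(192), np.int64(146)) [ 513. -351.  124.] [45 28 18] | (np.int64(193), np.int64(146)) [ 508. -350.  121.] [135  32  16] | (np.int64(194), np.int64(146)) [ 494. -354.  109.] [105  28  18] | (np.int64(188), np.int64(147)) [ 511. -371.  112.] [12 22 59] | (np.int64(189), np.int64(147)) [ 513. -365.  115.] [15 13 40] | (np.int64(190), np.int64(147)) [ 514. -360.  117.] [11 41 50] | (np.int64(191), np.int64(147)) [ 518. -353.  122.] [17 31 57] | (np.int64(192), np.int64(147)) [ 513. -352.  119.] [15 26 39] | (np.int64(193), np.int64(147)) [ 516. -346.  123.] [90 70 11] | (np.int64(194), np.int64(147)) [ 507. -347.  116.] [
[... 7476 characters left out ...]
. -350.   76.] [ 15 161  49] | (np.int64(357), np.int64(230)) [ 484. -353.   79.] [ 12 134  55] | (np.int64(355), np.int64(231)) [ 481. -346.   79.] [ 14 143  50] | (np.int64(356), np.int64(231)) [ 481. -350.   75.] [ 12 138  50] | (np.int64(357), np.int64(231)) [ 481. -352.   85.] [ 14 143  59] | (np.int64(358), np.int64(231)) [ 481. -355.   86.] [ 14 151  71] | (np.int64(355), np.int64(232)) [ 477. -348.   70.] [ 13 130  53] | (np.int64(356), np.int64(232)) [ 477. -349.   81.] [ 13 161  49] | (np.int64(357), np.int64(232)) [ 477. -351.   87.] [ 13 151  71] | (np.int64(358), np.int64(232)) [ 477. -354.   90.] [ 13 156  77] | (np.int64(359), np.int64(232)) [ 477. -359.   80.] [ 13 152  72] |
```

```bash
python3 - <<'E'
from h import *
print(robot.tips_ahead, [a for a in dir(robot) if a[0]!='_'])
for n in('side','top'):
    p=snap(n);w=cloud(p);hsv=cv2.cvtColor(p['pixels'],cv2.COLOR_RGB2HSV).astype(int)
    x,y,z=w[...,0],w[...,1],w[...,2]
    m=(hsv[...,1]<90)&(abs(x-504)<60)&(abs(y+360)<80)&(z>60)&(z<260)
    q=w[m]
    for a in range(80,260,15):
        s=q[(q[:,2]>=a)&(q[:,2]<a+15)]
        if len(s)>3: print(n,a,len(s),s.min(0).round(),s.max(0).round())
E
```

```text
19.0 ['Unreachable', 'read_state', 'tips_ahead']
side 80 7 [ 507. -375.   83.] [ 535. -352.   94.]
side 95 14 [ 503. -376.   96.] [ 518. -349.  108.]
side 110 20 [ 499. -378.  110.] [ 521. -344.  125.]
side 125 36 [ 492. -400.  126.] [ 523. -331.  139.]
side 140 52 [ 489. -406.  140.] [ 523. -319.  155.]
side 155 57 [ 497. -412.  156.] [ 529. -309.  170.]
side 170 99 [ 490. -421.  170.] [ 528. -298.  185.]
side 185 65 [ 499. -401.  185.] [ 531. -309.  200.]
side 200 23 [ 489. -399.  200.] [ 535. -320.  215.]
side 215 53 [ 490. -386.  215.] [ 546. -321.  230.]
side 230 65 [ 491. -394.  230.] [ 547. -321.  245.]
side 245 84 [ 477. -397.  246.] [ 553. -320.  260.]
top 155 6 [ 497. -324.  156.] [ 520. -320.  167.]
top 170 42 [ 497. -316.  171.] [ 523. -295.  185.]
top 185 18 [ 500. -321.  186.] [ 516. -300.  199.]
top 200 8 [ 497. -322.  201.] [ 516. -315.  210.]
top 215 15 [ 488. -326.  215.] [ 521. -318.  230.]
top 230 15 [ 478. -331.  233.] [ 527. -320.  244.]
top 245 29 [ 482. -348.  246.] [ 541. -320.  260.]
```

The depth points show the shut fingertips just above the handle top, at z≈87. The real TCP is therefore about 38 mm higher than reported, while its x and y agree. I'll open, go 35 mm lower and close again.

Request:
{"fn": "apply_moves", "kwargs": {"commands": [{"x": 0,"y": 0,"z": -1,"roll": 0,"hand": 1},{"x": 0,"y": 0,"z": -1,"roll": 0,"hand": 1},{"x": 0,"y": 0,"z": -1,"roll": 0,"hand": 1},{"x": 0,"y": 0,"z": -1,"roll": 0,"hand": 1},{"x": 0,"y": 0,"z": -1,"roll": 0,"hand": 1},{"x": 0,"y": 0,"z": -1,"roll": 0,"hand": 1},{"x": 0,"y": 0,"z": -1,"roll": 0,"hand": 1},{"x": 0,"y": 0,"z": 0,"roll": 0,"hand": 1},{"x": 0,"y": 0,"z": 1,"roll": 0,"hand": 1},{"x": 0,"y": 0,"z": 2,"roll": 0,"hand": 1},{"x": 0,"y": 0,"z": 2,"roll": 0,"hand": 1}]}}

```text
time_s: 6.9
eef_pos: [502.4, -357.9, 46.0]
tcp_rot: [-0.113, -3.137, -0.004]
wrist_force: [-0.5, -0.4, -0.3]
finger_gap: 85.5
finger_force: 0.0
```

```bash
python3 - <<'E'
from h import *
plan([504,-360,33],-0.072+np.pi)
for n in('side',):
    p=snap(n);w=cloud(p);hsv=cv2.cvtColor(p['pixels'],cv2.COLOR_RGB2HSV).astype(int)
    x,y,z=w[...,0],w[...,1],w[...,2]
    m=(hsv[...,1]<90)&(abs(x-504)<30)&(abs(y+360)<80)&(z>25)&(z<260); q=w[m]
    for a in range(25,180,12):
        s=q[(q[:,2]>=a)&(q[:,2]<a+12)]
        if len(s)>3: print(n,a,len(s),s.min(0).round(),s.max(0).round())
    print(robot.read_state()['finger_gap'])
E
```

```text
tool x [-0.997  0.072  0.003] z [-0.003  0.003 -1.   ] yaw0 3.07 j6 -0.667 j1 -0.739 shift cm [-0.18 -0.2   1.3 ] roll deg -0.0 F [-0.49 -0.44 -0.33] t 6.9
side 73 15 [ 488. -412.   73.] [ 530. -312.   84.]
side 85 23 [ 483. -419.   86.] [ 521. -303.   96.]
side 97 20 [ 494. -415.   98.] [ 520. -303.  109.]
side 109 20 [ 491. -437.  111.] [ 521. -301.  119.]
side 121 51 [ 481. -431.  121.] [ 523. -286.  133.]
side 133 55 [ 484. -431.  133.] [ 525. -286.  145.]
side 145 66 [ 485. -431.  145.] [ 527. -284.  157.]
side 157 76 [ 495. -425.  157.] [ 527. -288.  169.]
side 169 81 [ 486. -430.  169.] [ 531. -290.  181.]
85.24488598369254
```

Request:
{"fn": "apply_moves", "kwargs": {"commands": [{"x": -0.1,"y": -0.1,"z": 0.6,"roll": 0,"hand": 1},{"x": -0.1,"y": -0.1,"z": 1.2,"roll": 0,"hand": 1},{"x": -0.1,"y": -0.1,"z": 1.2,"roll": 0,"hand": 1},{"x": -0.1,"y": -0.1,"z": 1.2,"roll": 0,"hand": 0},{"x": -0.1,"y": -0.1,"z": 1.2,"roll": 0,"hand": 0},{"x": -0.1,"y": -0.1,"z": 1.2,"roll": 0,"hand": 0},{"x": -0.1,"y": -0.1,"z": 1.2,"roll": 0,"hand": 0},{"x": -0.1,"y": -0.1,"z": 1.2,"roll": 0,"hand": 0},{"x": -0.1,"y": -0.1,"z": 1.2,"roll": 0,"hand": 0},{"x": -0.1,"y": -0.1,"z": 1.2,"roll": 0,"hand": 0}]}}

```text
time_s: 7.95
eef_pos: [505.1, -362.9, 37.4]
tcp_rot: [0.114, 3.139, -0.008]
wrist_force: [-0.7, -4.7, 1.2]
finger_gap: 22.9
finger_force: 61.9
```

Request:
{"fn": "apply_moves", "kwargs": {"commands": [{"x": 0,"y": 0,"z": -1,"roll": 0,"hand": 0},{"x": 0,"y": 0,"z": -3,"roll": 0,"hand": 0},{"x": 0,"y": 0,"z": -7,"roll": 0,"hand": 0},{"x": 0,"y": 0,"z": -11,"roll": 0,"hand": 0},{"x": 0,"y": 0,"z": -15,"roll": 0,"hand": 0},{"x": 0,"y": 0,"z": -18,"roll": 0,"hand": 0},{"x": 0,"y": 0,"z": -18,"roll": 0,"hand": 0},{"x": 0,"y": 0,"z": -18,"roll": 0,"hand": 0}]}}

```text
time_s: 8.75
eef_pos: [504.8, -360.0, 217.0]
tcp_rot: [0.113, 3.139, -0.001]
wrist_force: [-0.0, -0.0, -3.0]
finger_gap: 23.2
finger_force: 61.8
```

```bash
python3 - <<'E'
from h import *
np.set_printoptions(precision=1,suppress=True)
plan([600,-24,218],-1.544); s=robot.read_state(); print(s['eef_pos'],s['tcp_rot'],s['finger_gap'])
p=snap('side');w=cloud(p);x,y,z=w[...,0],w[...,1],w[...,2]
m=(z>130)&(z<300)&(x>535)&(abs(y+370)<30);q=w[m];q=q[np.argsort(q[:,0])];print(q[::max(1,len(q)//25)])
E
```

```text
tool x [-1.   0.1 -0. ] z [ 0. -0. -1.] yaw0 3.07 j6 -0.667 j1 -0.739 shift cm [-7.1 34.2 -0.1] roll deg -95.65 F [-0. -0. -3.] t 8.75
[ 504.8 -360.   217. ] [ 0.1  3.1 -0. ] 23.231917449908313
[[ 535.8 -350.7  260.1]
 [ 543.6 -371.9  255.3]
 [ 553.1 -355.5  247.8]
 [ 576.3 -363.3  252. ]
 [ 596.3 -365.6  246.9]
 [ 630.8 -370.   255.6]
 [ 657.5 -376.1  250.3]
 [ 668.4 -375.5  240.5]
 [ 912.3 -396.2  130. ]
 [ 918.4 -342.3  131.5]
 [ 925.2 -376.6  130.2]
 [ 934.3 -386.   130.6]
 [ 940.9 -358.6  132.8]
 [ 948.6 -380.5  132. ]
 [ 957.1 -390.3  131.8]
 [ 963.8 -385.2  135.5]
 [ 969.4 -375.1  130.6]
 [ 975.3 -379.   130.2]
 [ 980.4 -353.1  130.9]
 [ 984.8 -365.2  130.7]
 [ 991.8 -368.   131.9]
 [ 997.2 -379.1  133.1]
 [1001.9 -368.8  132.2]
 [1008.3 -345.9  133.5]
 [1015.7 -345.2  132. ]
 [1020.6 -349.7  130.6]]
```

Request:
{"fn": "apply_moves", "kwargs": {"commands": [{"x": -1,"y": 3,"z": 0,"roll": -8,"hand": 0},{"x": -1.5,"y": 6,"z": 0,"roll": -16,"hand": 0},{"x": -2,"y": 9,"z": 0,"roll": -24,"hand": 0},{"x": -2.5,"y": 12,"z": 0,"roll": -32,"hand": 0},{"x": -3,"y": 15,"z": 0,"roll": -40,"hand": 0},{"x": -3.6,"y": 18,"z": 0,"roll": -48,"hand": 0},{"x": -4.2,"y": 21,"z": 0,"roll": -56,"hand": 0},{"x": -4.8,"y": 24,"z": 0,"roll": -64,"hand": 0},{"x": -5.4,"y": 27,"z": 0,"roll": -72,"hand": 0},{"x": -6,"y": 30,"z": 0,"roll": -80,"hand": 0},{"x": -6.6,"y": 32,"z": 0,"roll": -88,"hand": 0},{"x": -7.1,"y": 34.2,"z": 0,"roll": -95.7,"hand": 0}]}}

```text
time_s: 10.0
eef_pos: [598.9, -22.8, 214.0]
tcp_rot: [2.257, -2.182, -0.006]
wrist_force: [-0.2, -0.8, -1.1]
finger_gap: 22.8
finger_force: 61.7
```

Request:
{"fn": "apply_moves", "kwargs": {"commands": [{"x": 0,"y": 0,"z": 3,"roll": 0,"hand": 0},{"x": 0,"y": 0,"z": 6,"roll": 0,"hand": 0},{"x": 0,"y": 0,"z": 9,"roll": 0,"hand": 0},{"x": 0,"y": 0,"z": 12,"roll": 0,"hand": 0},{"x": 0,"y": 0,"z": 14,"roll": 0,"hand": 0},{"x": 0,"y": 0,"z": 15.7,"roll": 0,"hand": 0},{"x": 0,"y": 0,"z": 15.7,"roll": 0,"hand": 0},{"x": 0,"y": 0,"z": 15.7,"roll": 0,"hand": 0},{"x": 0,"y": 0,"z": 15.7,"roll": 0,"hand": 0}]}}

```text
time_s: 10.9
eef_pos: [600.3, -24.2, 59.8]
tcp_rot: [-2.252, 2.19, -0.001]
wrist_force: [0.3, 0.1, -1.3]
finger_gap: 23.0
finger_force: 61.7
```

```bash
python3 - <<'E'
from h import *
np.set_printoptions(precision=1,suppress=True)
plan([600,-24,57],-1.544); s=robot.read_state(); print(s['eef_pos'],s['tcp_rot'],s['finger_gap'])
for n in('top','side'):
    p=snap(n,n+'3.png');w=cloud(p);x,y,z=w[...,0],w[...,1],w[...,2]
    m=(z>60)&(z<125)&(abs(x-598)<25)&(y>25)&(y<170);q=w[m];q=q[np.argsort(q[:,1])];print(n,q[::max(1,len(q)//14)]); f=np.polyfit(q[:,1],q[:,0],1);print(f,'x at y=145',np.polyval(f,145))
    o=p['pixels'][:,:,::-1]; c=(proj(p,np.array([595,220,70.]))).astype(int)
    cv2.imwrite('pics/c3%s.png'%n,cv2.resize(o[c[1]-40:c[1]+40,c[0]-50:c[0]+50],(400,320),interpolation=0)); print('origin',c-[50,40])
a=np.hstack([cv2.imread('pics/c3top.png'),cv2.imread('pics/c3side.png')]);cv2.imwrite('pics/c3.png',a)
E
```

```text
tool x [ 0. -1.  0.] z [ 0. -0. -1.] yaw0 -1.543 j6 -1.761 j1 -0.163 shift cm [-0.   0.   0.3] roll deg 0.04 F [ 0.3  0.1 -1.3] t 10.9
[600.3 -24.2  59.8] [-2.3  2.2 -0. ] 23.015478374191588
top [[599.6  50.9 103.1]
 [604.   54.9  87.8]
 [600.3  61.3  95.2]
 [596.8  67.9  97.9]
 [600.6  74.8  93. ]
 [600.3  81.1  98.8]
 [597.2  87.9  97.2]
 [600.5  94.5  98.5]
 [597.6 101.5  94.6]
 [597.7 104.9  93.5]
 [600.6 111.  100.7]
 [601.  114.7  96.5]
 [597.9 118.4  92.7]
 [594.2 124.4 100.3]
 [601.2 128.1  95.7]
 [598.1 135.   93.7]
 [597.8 141.1  99.9]]
[ -0.  601.2] x at y=145 596.8833004732868
origin [136 159]
side [[603.4  26.3  92. ]
 [604.   34.1  95.1]
 [606.   42.5  94.6]
 [597.6  51.1  95.2]
 [606.1  61.4 101. ]
 [599.7  67.2  92.5]
 [595.1  73.7  85.7]
 [598.8  86.2  88.2]
 [598.6  93.6  90.5]
 [601.7 101.8  95.9]
 [599.6 109.   91.7]
 [595.6 119.4  86.7]
 [599.6 127.7  93. ]
 [601.3 132.5  86.3]
 [590.8 134.   72.5]
 [602.5 135.7  98.3]
 [596.5 138.3  89. ]]
[ -0. 602.] x at y=145 598.8033336781299
origin [276 166]
```

View pics/c3.png

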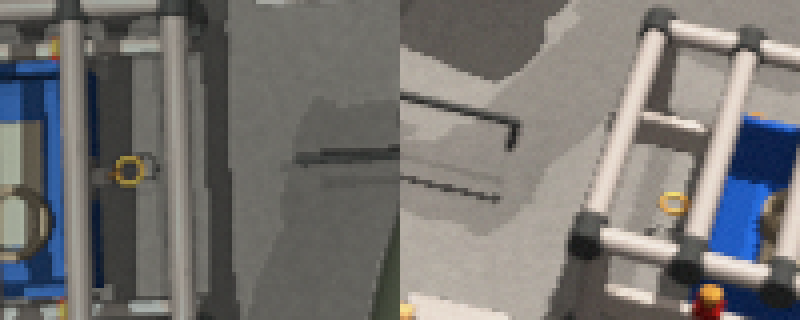

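```bash
python3 - <<'E'
from h import *
np.set_printoptions(precision=1,suppress=True)
p=snap('top');s=snap('side')
# expected geometry projections vs image
g=cv2.cvtColor(p['pixels'],cv2.COLOR_RGB2GRAY);print(g[194:204,203:218]); gs=cv2.cvtColor(s['pixels'],cv2.COLOR_RGB2GRAY);print(gs[190:208,296:312])
print('top end ray z93 at edge', ray(p,209,198.5,97), 'pred edge px',proj(p,np.array([597,145,93.])))
for P in ([597,143,93.],[597,141.,75.],[597,139.,57.]): print('side pred',proj(s,np.array(P)))
print('ring top',ray(p,167.55,201.46,41),'side',ray(s,344.35,216.43,41))
E
```

```text
[[110 110 110 109 109 111  99  94  94  95  98  98  94  92  97]
 [109 108 109 111 109 111  99  94  95  96  99  99  95  94  96]
 [113 111 110 108 106 107  97  95  98  99  98  99  95  72  62]
 [111 111 109 106 107 108  79  73  76  75  73  67  68  52  47]
 [108 106 105 106 109 111  80  73  77  69  66  64  65  63  62]
 [106 106 109  99  99 101  79  58  51  48  54  57  65  54  59]
 [107 105 107  98  93  94  91  89  76  70  85  88  93  91  90]
 [107 107 105  99  92  93  95  97  93  92  97  94  96  97  95]
 [108 104 107 105 102  97  96  96  97  95  98  96  92  90  89]
 [108 109 109 109  98  94  95  96  97  97  98  97  96  89  86]]
[[172 172 172 158 151 149 149 146 146 148 144 146 144 147 147 143]
 [172 174 161 147 147 147 151 152 147 149 145 145 149 147 146 147]
 [170 158 151 144 144 143 143 146 147 146 144 145 150 151 148 146]
 [119 122 141 148 146 146 146 144 146 145 142 146 149 148 147 141]
 [ 70  78  91 104 103 120 122 137 144 148 148 142 143 146 142 144]
 [ 66  47  47  61  67  80  87 108 113 125 142 146 144 143 143 142]
 [135 135 117 106  77  50  47  60  74  85 125 142 141 137 139 138]

[... 234 characters left out ...]
  42 109 139 144 145 148 144 143]
 [145 144 147 149 143 141  99  45  45 117 144 145 142 142 141 142]
 [143 143 143 146 142 140  92  33  76 128 141 140 138 141 138 138]
 [143 142 138 141 141 140 104  79 120 141 143 144 140 143 138 141]
 [140 139 141 140 140 139 134 134 139 144 142 142 142 141 140 140]
 [140 142 141 145 145 142 139 137 139 140 136 143 139 140 142 141]
 [140 140 143 143 137 139 137 140 142 139 139 138 140 138 137 138]
 [143 138 143 138 138 135 140 140 141 140 139 140 138 135 135 137]]
top end ray z93 at edge [596.3 141.4  97. ] pred edge px [208.  198.4]
side pred [306.3 196.6]
side pred [305.4 200.1]
side pred [304.5 203.5]
ring top [591.9 290.2  41. ] side [593.1 288.3  41. ]
```

Request:
{"fn": "apply_moves", "kwargs": {"commands": [{"x": -2,"y": 0,"z": 0,"roll": 0,"hand": 0},{"x": -4,"y": 0,"z": 0,"roll": 0,"hand": 0},{"x": -6,"y": 0,"z": 0,"roll": 0,"hand": 0},{"x": -8,"y": 0,"z": 0,"roll": 0,"hand": 0},{"x": -10,"y": 0.1,"z": 0,"roll": 0,"hand": 0},{"x": -12,"y": 0.1,"z": 0,"roll": 0,"hand": 0},{"x": -13.5,"y": 0.1,"z": 0,"roll": 0,"hand": 0},{"x": -14.7,"y": 0.1,"z": 0,"roll": 0,"hand": 0},{"x": -15.2,"y": 0.1,"z": 0,"roll": 0,"hand": 0},{"x": -15.2,"y": 0.1,"z": 0,"roll": 0,"hand": 0},{"x": -15.2,"y": 0.1,"z": 0,"roll": 0,"hand": 0}]}}

```text
time_s: 12.2
eef_pos: [595.0, 127.2, 59.4]
tcp_rot: [2.251, -2.191, 0.001]
wrist_force: [-0.5, -0.0, -1.1]
finger_gap: 23.1
finger_force: 61.7
```

```bash
python3 - <<'E'
from h import *
np.set_printoptions(precision=1,suppress=True)
s=robot.read_state(); print(s['eef_pos'],s['tcp_rot'],s['wrist_force'])
o=[]
for n in('top','side'):
    p=snap(n);c=proj(p,np.array([592.5,289.5,60.])).astype(int);print(n,'origin',c-20, 'pred point bottom',proj(p,np.array([592.5,289,57])),'bend',proj(p,np.array([592.5,291,93])),'ring',proj(p,np.array([592.5,289.5,41])))
    o.append(cv2.resize(p['pixels'][c[1]-20:c[1]+20,c[0]-20:c[0]+20,::-1],(400,400),interpolation=0))
cv2.imwrite('pics/c4.png',np.hstack(o))
E
```

```text
[595.  127.2  59.4] [ 2.3 -2.2  0. ] [-0.5 -0.  -1.1]
top origin [146 180] pred point bottom [167. 201.] bend [164.4 200.4] ring [167.8 201.3]
side origin [325 192] pred point bottom [345.1 213.2] bend [347.  206.2] ring [344.7 216.4]
```

View pics/c4.png

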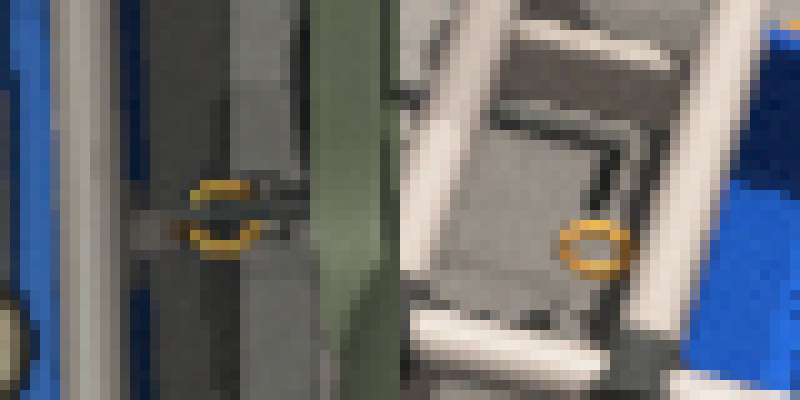

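Both views put the point right above the ring hole: side shows the point at (344.5,212) over the ring at (344,216), and top shows the rod crossing the ring's middle. Lowering in small steps.

Request:
{"fn": "apply_moves", "kwargs": {"commands": [{"x": 0,"y": 0,"z": 0.5,"roll": 0,"hand": 0},{"x": 0,"y": 0,"z": 1.0,"roll": 0,"hand": 0},{"x": 0,"y": 0,"z": 1.3,"roll": 0,"hand": 0},{"x": 0,"y": 0,"z": 1.5,"roll": 0,"hand": 0},{"x": 0,"y": 0,"z": 1.6,"roll": 0,"hand": 0},{"x": 0,"y": 0,"z": 1.7,"roll": 0,"hand": 0},{"x": 0,"y": 0,"z": 1.7,"roll": 0,"hand": 0},{"x": 0,"y": 0,"z": 1.7,"roll": 0,"hand": 0}]}}

```text
time_s: 13.1
eef_pos: [595.0, 127.8, 42.5]
tcp_rot: [-2.252, 2.191, -0.0]
wrist_force: [1.3, -0.2, -2.2]
finger_gap: 23.2
finger_force: 61.7
```

Request:
{"fn": "apply_moves", "kwargs": {"commands": [{"x": 0,"y": 0,"z": 0.1,"roll": 0,"hand": 0},{"x": 0,"y": 0,"z": 0.2,"roll": 0,"hand": 0},{"x": 0,"y": 0,"z": 0.3,"roll": 0,"hand": 0},{"x": 0,"y": 0,"z": 0.3,"roll": 0,"hand": 0}]}}

```text
time_s: 13.5
eef_pos: [594.7, 127.7, 39.2]
tcp_rot: [2.252, -2.191, -0.0]
wrist_force: [0.0, -0.2, -1.3]
finger_gap: 23.4
finger_force: 61.7
```

Request:
{"fn": "apply_moves", "kwargs": {"commands": [{"x": 0,"y": 0,"z": 0.1,"roll": 0,"hand": 0},{"x": 0,"y": 0,"z": 0.2,"roll": 0,"hand": 0},{"x": 0,"y": 0,"z": 0.3,"roll": 0,"hand": 0},{"x": 0,"y": 0,"z": 0.3,"roll": 0,"hand": 0}]}}

```text
time_s: 13.9
eef_pos: [594.7, 127.8, 36.2]
tcp_rot: [2.252, -2.191, -0.0]
wrist_force: [-0.4, 0.3, -1.5]
finger_gap: 23.0
finger_force: 61.7
```

Request:
{"fn": "apply_moves", "kwargs": {"commands": [{"x": 0,"y": 0,"z": 0.1,"roll": 0,"hand": 0},{"x": 0,"y": 0,"z": 0.3,"roll": 0,"hand": 0},{"x": 0,"y": 0,"z": 0.5,"roll": 0,"hand": 0},{"x": 0,"y": 0,"z": 0.6,"roll": 0,"hand": 0},{"x": 0,"y": 0,"z": 0.6,"roll": 0,"hand": 0}]}}

```text
time_s: 14.4
eef_pos: [594.7, 127.7, 30.1]
tcp_rot: [2.251, -2.19, -0.001]
wrist_force: [-0.2, -0.1, -2.9]
finger_gap: 23.1
finger_force: 61.7
```

```bash
python3 - <<'E'
from h import *
s=robot.read_state(); print(s['eef_pos'],s['tcp_rot'],s['wrist_force'])
o=[]
for n in('top','side'):
    p=snap(n);c=proj(p,np.array([592.5,289.5,60.])).astype(int)
    o.append(cv2.resize(p['pixels'][c[1]-20:c[1]+20,c[0]-20:c[0]+20,::-1],(400,400),interpolation=0))
cv2.imwrite('pics/c5.png',np.hstack(o))
E
```

```text
[594.65614453 127.72604329  30.09084469] [ 2.25145324e+00 -2.19042337e+00 -5.58557687e-04] [-0.17701704 -0.06552343 -2.88148977]
```

View pics/c5.png

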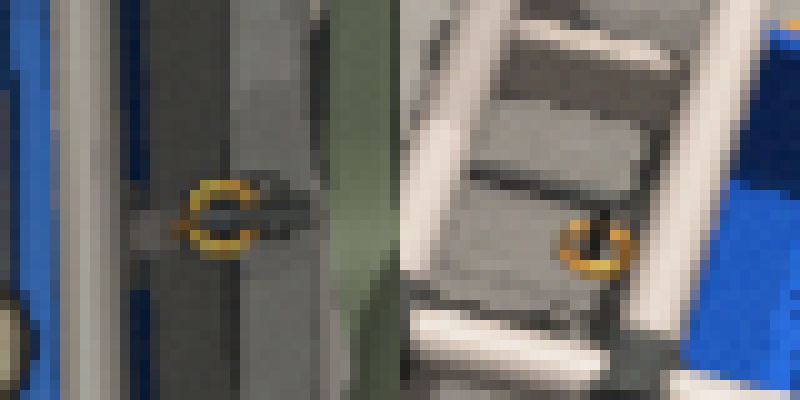

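The point is inside the ring in both views, and no vertical force has built up. Starting a gentle pull.

Request:
{"fn": "apply_moves", "kwargs": {"commands": [{"x": 0.1,"y": 0,"z": 0,"roll": 0,"hand": 0},{"x": 0.2,"y": 0,"z": 0,"roll": 0,"hand": 0},{"x": 0.3,"y": 0,"z": 0,"roll": 0,"hand": 0},{"x": 0.4,"y": 0,"z": 0,"roll": 0,"hand": 0},{"x": 0.5,"y": 0,"z": 0,"roll": 0,"hand": 0},{"x": 0.6,"y": 0,"z": 0,"roll": 0,"hand": 0},{"x": 0.7,"y": 0,"z": 0,"roll": 0,"hand": 0},{"x": 0.8,"y": 0,"z": 0,"roll": 0,"hand": 0}]}}

```text
time_s: 15.3
eef_pos: [594.8, 121.0, 30.3]
tcp_rot: [-2.252, 2.189, 0.003]
wrist_force: [0.1, 5.0, -2.3]
finger_gap: 22.9
finger_force: 61.5
```

Request:
{"fn": "apply_moves", "kwargs": {"commands": [{"x": 0.1,"y": 0,"z": 0,"roll": 0,"hand": 0},{"x": 0.2,"y": 0,"z": 0,"roll": 0,"hand": 0},{"x": 0.3,"y": 0,"z": 0,"roll": 0,"hand": 0},{"x": 0.4,"y": 0,"z": 0,"roll": 0,"hand": 0},{"x": 0.5,"y": 0,"z": 0,"roll": 0,"hand": 0},{"x": 0.6,"y": 0,"z": 0,"roll": 0,"hand": 0},{"x": 0.7,"y": 0,"z": 0,"roll": 0,"hand": 0},{"x": 0.8,"y": 0,"z": 0,"roll": 0,"hand": 0},{"x": 0.9,"y": 0,"z": 0,"roll": 0,"hand": 0},{"x": 1.0,"y": 0,"z": 0,"roll": 0,"hand": 0}]}}

```text
time_s: 16.3
eef_pos: [595.0, 111.1, 30.3]
tcp_rot: [-2.252, 2.189, 0.003]
wrist_force: [-0.1, 5.7, -2.3]
finger_gap: 22.7
finger_force: 61.5
```

Request:
{"fn": "apply_moves", "kwargs": {"commands": [{"x": 0.2,"y": 0,"z": 0,"roll": 0,"hand": 0},{"x": 0.5,"y": 0,"z": 0,"roll": 0,"hand": 0},{"x": 1.0,"y": 0,"z": 0,"roll": 0,"hand": 0},{"x": 1.6,"y": 0,"z": 0,"roll": 0,"hand": 0},{"x": 2.2,"y": 0,"z": 0,"roll": 0,"hand": 0},{"x": 2.8,"y": 0,"z": 0,"roll": 0,"hand": 0},{"x": 3.4,"y": 0,"z": 0,"roll": 0,"hand": 0},{"x": 4.0,"y": 0,"z": 0,"roll": 0,"hand": 0},{"x": 4.6,"y": 0,"z": 0,"roll": 0,"hand": 0},{"x": 5.2,"y": 0,"z": 0,"roll": 0,"hand": 0},{"x": 5.8,"y": 0,"z": 0,"roll": 0,"hand": 0},{"x": 6.4,"y": 0,"z": 0,"roll": 0,"hand": 0}]}}

```text
time_s: 17.5
eef_pos: [596.6, 47.0, 30.2]
tcp_rot: [-2.252, 2.189, 0.004]
wrist_force: [0.5, 5.1, -2.3]
finger_gap: 23.0
finger_force: 61.6
```

Request:
{"fn": "apply_moves", "kwargs": {"commands": [{"x": 0.6,"y": 0,"z": 0,"roll": 0,"hand": 0},{"x": 1.2,"y": 0,"z": 0,"roll": 0,"hand": 0},{"x": 1.8,"y": 0,"z": 0,"roll": 0,"hand": 0},{"x": 2.4,"y": 0,"z": 0,"roll": 0,"hand": 0},{"x": 3.0,"y": 0,"z": 0,"roll": 0,"hand": 0},{"x": 3.6,"y": 0,"z": 0,"roll": 0,"hand": 0},{"x": 4.2,"y": 0,"z": 0,"roll": 0,"hand": 0},{"x": 4.8,"y": 0,"z": 0,"roll": 0,"hand": 0},{"x": 5.4,"y": 0,"z": 0,"roll": 0,"hand": 0},{"x": 6.0,"y": 0,"z": 0,"roll": 0,"hand": 0},{"x": 6.4,"y": 0,"z": 0,"roll": 0,"hand": 0},{"x": 6.6,"y": 0,"z": 0,"roll": 0,"hand": 0}]}}

```text
time_s: 18.7
eef_pos: [598.5, -19.5, 30.1]
tcp_rot: [-2.252, 2.19, 0.003]
wrist_force: [-0.6, 5.4, -2.7]
finger_gap: 23.3
finger_force: 61.6
```

```bash
python3 - <<'E'
from h import *
s=robot.read_state(); print(s['eef_pos'],s['tcp_rot'],s['wrist_force'],s['wrist_torque'])
o=[]
for n in('top','side'):
    p=snap(n);c=proj(p,np.array([592.5,200,60.])).astype(int); w=cloud(p)
    hsv=cv2.cvtColor(p['pixels'],cv2.COLOR_RGB2HSV).astype(int)
    t=(hsv[...,0]>100)&(hsv[...,0]<125)&(hsv[...,1]>130)&(w[...,2]>20)&(w[...,2]<90)&(w[...,1]>100)
    q=w[t]; print(n,cv2.minAreaRect(q[:,:2].astype(np.float32)),np.percentile(q[:,1],[0.5,99.5]))
    o.append(cv2.resize(p['pixels'][c[1]-45:c[1]+45,c[0]-60:c[0]+40,::-1],(400,360),interpolation=0))
cv2.imwrite('pics/c6.png',np.hstack(o))
E
```

```text
[598.46456739 -19.4549933   30.12995068] [-2.25158748  2.18969766  0.00316166] [-0.58679453  5.41359622 -2.65891352] [ 1.11228626  0.0272926  -0.03868996]
top ((586.4083862304688, 319.0636901855469), (202.3997039794922, 282.1734313964844), 1.4952325820922852) [176.64599572 458.50017624]
side ((587.7781982421875, 315.872314453125), (215.83416748046875, 280.4383544921875), 0.5437256097793579) [176.29227899 455.30632545]
```

View pics/c6.png

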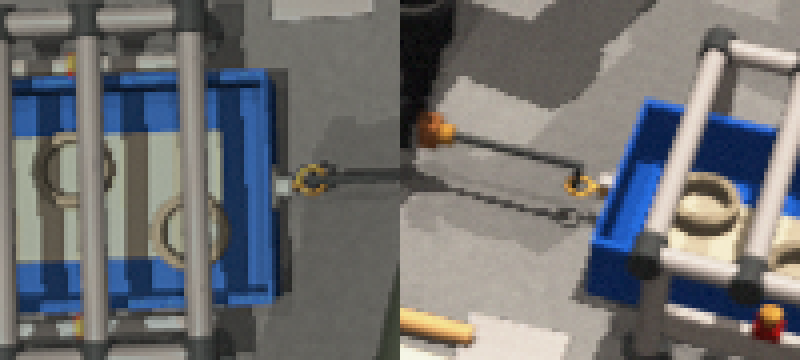

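The tray follows straight: its origin is at about −114 mm in the rack frame, and the hook sits well in the ring. I'll go 40 mm further, then feel for the stops.

Request:
{"fn": "apply_moves", "kwargs": {"commands": [{"x": 0.2,"y": 0,"z": 0,"roll": 0,"hand": 0},{"x": 0.6,"y": 0,"z": 0,"roll": 0,"hand": 0},{"x": 1.0,"y": 0,"z": 0,"roll": 0,"hand": 0},{"x": 1.5,"y": 0,"z": 0,"roll": 0,"hand": 0},{"x": 2.0,"y": 0,"z": 0,"roll": 0,"hand": 0},{"x": 2.5,"y": 0,"z": 0,"roll": 0,"hand": 0},{"x": 3.0,"y": 0,"z": 0,"roll": 0,"hand": 0},{"x": 3.4,"y": 0,"z": 0,"roll": 0,"hand": 0},{"x": 3.7,"y": 0,"z": 0,"roll": 0,"hand": 0},{"x": 3.9,"y": 0,"z": 0,"roll": 0,"hand": 0},{"x": 4.0,"y": 0,"z": 0,"roll": 0,"hand": 0}]}}

```text
time_s: 19.9
eef_pos: [599.7, -59.5, 30.2]
tcp_rot: [-2.252, 2.19, 0.002]
wrist_force: [0.3, 5.6, -1.7]
finger_gap: 23.0
finger_force: 61.6
```

Request:
{"fn": "apply_moves", "kwargs": {"commands": [{"x": 0.1,"y": 0,"z": 0,"roll": 0,"hand": 0},{"x": 0.2,"y": 0,"z": 0,"roll": 0,"hand": 0},{"x": 0.3,"y": 0,"z": 0,"roll": 0,"hand": 0},{"x": 0.4,"y": 0,"z": 0,"roll": 0,"hand": 0}]}}

```text
time_s: 20.3
eef_pos: [599.8, -63.3, 30.2]
tcp_rot: [-2.252, 2.19, 0.002]
wrist_force: [0.4, 6.6, -2.0]
finger_gap: 22.8
finger_force: 61.6
```

```bash
python3 - <<'E'
from h import *
for n in('top','side'):
    p=snap(n); w=cloud(p)
    hsv=cv2.cvtColor(p['pixels'],cv2.COLOR_RGB2HSV).astype(int);H,S,V=hsv[...,0],hsv[...,1],hsv[...,2]
    t=((H<6)|(H>174))&(S>150)&(V>60)&(w[...,1]>250)&(w[...,2]<110)&(abs(w[...,0]-585)<180)
    k,l,st,ce=cv2.connectedComponentsWithStats(t.astype(np.uint8))
    for i in range(1,k):
        q=w[l==i]; print(n,'red',len(q),ce[i].round(1),q.min(0).round(),q.max(0).round())
    t=(H>100)&(H<125)&(S>130)&(w[...,2]>20)&(w[...,2]<90)&(w[...,1]>50)
    q=w[t]; print('tray',np.percentile(q[:,1],[0.5,99.5]))
E
```

```text
tray [133.02262378 396.96689421]
side red 26 [352.8 243.5] [681. 333.  18.] [712. 354.  44.]
tray [132.68604298 411.60311594]
```

Request:
{"fn": "apply_moves", "kwargs": {"commands": [{"x": 0.15,"y": 0,"z": 0,"roll": 0,"hand": 0},{"x": 0.3,"y": 0,"z": 0,"roll": 0,"hand": 0},{"x": 0.45,"y": 0,"z": 0,"roll": 0,"hand": 0},{"x": 0.6,"y": 0,"z": 0,"roll": 0,"hand": 0}]}}

```text
time_s: 20.8
eef_pos: [600.0, -69.3, 30.2]
tcp_rot: [-2.252, 2.19, 0.002]
wrist_force: [1.2, 5.7, -2.6]
finger_gap: 23.1
finger_force: 61.6
```

Request:
{"fn": "apply_moves", "kwargs": {"commands": [{"x": 0.15,"y": 0,"z": 0,"roll": 0,"hand": 0},{"x": 0.3,"y": 0,"z": 0,"roll": 0,"hand": 0},{"x": 0.45,"y": 0,"z": 0,"roll": 0,"hand": 0},{"x": 0.6,"y": 0,"z": 0,"roll": 0,"hand": 0}]}}

```text
time_s: 21.2
eef_pos: [600.1, -75.3, 30.2]
tcp_rot: [-2.252, 2.19, 0.002]
wrist_force: [-0.0, 5.7, -1.6]
finger_gap: 23.1
finger_force: 61.6
```

Request:
{"fn": "apply_moves", "kwargs": {"commands": [{"x": 0.1,"y": 0,"z": 0,"roll": 0,"hand": 0},{"x": 0.2,"y": 0,"z": 0,"roll": 0,"hand": 0},{"x": 0.3,"y": 0,"z": 0,"roll": 0,"hand": 0},{"x": 0.4,"y": 0,"z": 0,"roll": 0,"hand": 0}]}}

```text
time_s: 21.6
eef_pos: [600.2, -79.3, 30.2]
tcp_rot: [-2.252, 2.19, 0.002]
wrist_force: [-0.6, 6.0, -2.7]
finger_gap: 23.2
finger_force: 61.6
```

Request:
{"fn": "apply_moves", "kwargs": {"commands": [{"x": 0.1,"y": 0,"z": 0,"roll": 0,"hand": 0},{"x": 0.2,"y": 0,"z": 0,"roll": 0,"hand": 0},{"x": 0.3,"y": 0,"z": 0,"roll": 0,"hand": 0}]}}

```text
time_s: 21.9
eef_pos: [600.3, -82.3, 30.2]
tcp_rot: [-2.252, 2.19, 0.002]
wrist_force: [0.2, 6.0, -1.2]
finger_gap: 23.1
finger_force: 61.6
```

Request:
{"fn": "apply_moves", "kwargs": {"commands": [{"x": 0.1,"y": 0,"z": 0,"roll": 0,"hand": 0},{"x": 0.2,"y": 0,"z": 0,"roll": 0,"hand": 0},{"x": 0.3,"y": 0,"z": 0,"roll": 0,"hand": 0}]}}

```text
time_s: 22.2
eef_pos: [600.4, -85.3, 30.2]
tcp_rot: [-2.252, 2.19, 0.002]
wrist_force: [0.0, 5.5, -1.6]
finger_gap: 23.3
finger_force: 61.6
```

Request:
{"fn": "apply_moves", "kwargs": {"commands": [{"x": 0.1,"y": 0,"z": 0,"roll": 0,"hand": 0},{"x": 0.2,"y": 0,"z": 0,"roll": 0,"hand": 0},{"x": 0.3,"y": 0,"z": 0,"roll": 0,"hand": 0}]}}

```text
time_s: 22.5
eef_pos: [600.4, -88.3, 30.2]
tcp_rot: [-2.252, 2.19, 0.002]
wrist_force: [-0.2, 5.4, -1.9]
finger_gap: 23.0
finger_force: 61.6
```

Request:
{"fn": "apply_moves", "kwargs": {"commands": [{"x": 0.1,"y": 0,"z": 0,"roll": 0,"hand": 0},{"x": 0.2,"y": 0,"z": 0,"roll": 0,"hand": 0},{"x": 0.3,"y": 0,"z": 0,"roll": 0,"hand": 0}]}}

```text
time_s: 22.8
eef_pos: [600.5, -91.3, 30.2]
tcp_rot: [-2.252, 2.19, 0.002]
wrist_force: [-0.5, 4.3, -1.5]
finger_gap: 23.2
finger_force: 61.6
```

Request:
{"fn": "apply_moves", "kwargs": {"commands": [{"x": 0.1,"y": 0,"z": 0,"roll": 0,"hand": 0},{"x": 0.2,"y": 0,"z": 0,"roll": 0,"hand": 0},{"x": 0.3,"y": 0,"z": 0,"roll": 0,"hand": 0}]}}

```text
time_s: 23.1
eef_pos: [600.6, -94.2, 30.2]
tcp_rot: [-2.252, 2.19, 0.003]
wrist_force: [-0.6, 5.4, -1.5]
finger_gap: 22.7
finger_force: 61.6
```

Request:
{"fn": "apply_moves", "kwargs": {"commands": [{"x": 0.1,"y": 0,"z": 0,"roll": 0,"hand": 0},{"x": 0.2,"y": 0,"z": 0,"roll": 0,"hand": 0},{"x": 0.3,"y": 0,"z": 0,"roll": 0,"hand": 0}]}}

```text
time_s: 23.4
eef_pos: [600.6, -97.2, 30.1]
tcp_rot: [-2.252, 2.19, 0.003]
wrist_force: [-0.1, 5.7, -2.4]
finger_gap: 22.7
finger_force: 61.6
```

Request:
{"fn": "apply_moves", "kwargs": {"commands": [{"x": 0.1,"y": 0,"z": 0,"roll": 0,"hand": 0},{"x": 0.2,"y": 0,"z": 0,"roll": 0,"hand": 0}]}}

```text
time_s: 23.6
eef_pos: [600.7, -99.2, 30.2]
tcp_rot: [-2.252, 2.19, 0.003]
wrist_force: [0.5, 5.3, -2.0]
finger_gap: 22.8
finger_force: 61.6
```

```bash
python3 - <<'E'
from h import *
print(robot.read_state()['wrist_force'])
for n in('top','side'):
    p=snap(n); w=cloud(p)
    hsv=cv2.cvtColor(p['pixels'],cv2.COLOR_RGB2HSV).astype(int);H,S,V=hsv[...,0],hsv[...,1],hsv[...,2]
    t=(H>100)&(H<125)&(S>130)&(w[...,2]>55)&(w[...,2]<90)&(w[...,1]>50)
    q=w[t]; print(n,'tray front',np.percentile(q[:,1],[0.5,99.5]))
E
```

```text
[ 0.50168948  5.31013266 -2.03565286]
top tray front [ 97.5542278  379.54549218]
side tray front [ 96.53673379 375.87154855]
```

Request:
{"fn": "apply_moves", "kwargs": {"commands": [{"x": 0.1,"y": 0,"z": 0,"roll": 0,"hand": 0},{"x": 0.2,"y": 0,"z": 0,"roll": 0,"hand": 0},{"x": 0.3,"y": 0,"z": 0,"roll": 0,"hand": 0}]}}

```text
time_s: 24.0
eef_pos: [600.8, -102.2, 30.2]
tcp_rot: [-2.252, 2.19, 0.003]
wrist_force: [-0.9, 5.0, -1.7]
finger_gap: 23.0
finger_force: 61.6
```

Request:
{"fn": "apply_moves", "kwargs": {"commands": [{"x": 0.1,"y": 0,"z": 0,"roll": 0,"hand": 0},{"x": 0.2,"y": 0,"z": 0,"roll": 0,"hand": 0}]}}

```text
time_s: 24.2
eef_pos: [600.8, -104.2, 30.1]
tcp_rot: [-2.252, 2.19, 0.003]
wrist_force: [-1.2, 4.6, -2.1]
finger_gap: 23.0
finger_force: 61.6
```

Request:
{"fn": "apply_moves", "kwargs": {"commands": [{"x": 0.1,"y": 0,"z": 0,"roll": 0,"hand": 0},{"x": 0.2,"y": 0,"z": 0,"roll": 0,"hand": 0}]}}

```text
time_s: 24.4
eef_pos: [600.8, -105.7, 30.1]
tcp_rot: [-2.252, 2.189, 0.004]
wrist_force: [0.7, 9.1, -2.4]
finger_gap: 23.0
finger_force: 61.5
```

The force is rising, so the stops are reached. I'll hold, then add a touch.

Request:
{"fn": "apply_moves", "kwargs": {"commands": [{"x": 0,"y": 0,"z": 0,"roll": 0,"hand": 0},{"x": 0.03,"y": 0,"z": 0,"roll": 0,"hand": 0},{"x": 0.03,"y": 0,"z": 0,"roll": 0,"hand": 0}]}}

```text
time_s: 24.7
eef_pos: [600.8, -105.7, 30.0]
tcp_rot: [-2.252, 2.189, 0.004]
wrist_force: [0.8, 7.5, -2.6]
finger_gap: 22.8
finger_force: 61.5
```

Request:
{"fn": "apply_moves", "kwargs": {"commands": [{"x": 0.05,"y": 0,"z": 0,"roll": 0,"hand": 0},{"x": 0.05,"y": 0,"z": 0,"roll": 0,"hand": 0},{"x": 0.05,"y": 0,"z": 0,"roll": 0,"hand": 0}]}}

```text
time_s: 25.0
eef_pos: [600.8, -105.8, 29.9]
tcp_rot: [-2.251, 2.188, 0.005]
wrist_force: [0.0, 8.9, -1.9]
finger_gap: 23.1
finger_force: 61.5
```

Request:
{"fn": "apply_moves", "kwargs": {"commands": [{"x": 0.05,"y": 0,"z": 0,"roll": 0,"hand": 0},{"x": 0.1,"y": 0,"z": 0,"roll": 0,"hand": 0},{"x": 0.1,"y": 0,"z": 0,"roll": 0,"hand": 0}]}}

```text
time_s: 25.3
eef_pos: [600.7, -105.9, 29.7]
tcp_rot: [-2.251, 2.187, 0.007]
wrist_force: [0.9, 10.3, -3.2]
finger_gap: 23.2
finger_force: 61.4
```

Request:
{"fn": "apply_moves", "kwargs": {"commands": [{"x": 0.05,"y": 0,"z": 0,"roll": 0,"hand": 0},{"x": 0.05,"y": 0,"z": 0,"roll": 0,"hand": 0},{"x": 0.05,"y": 0,"z": 0,"roll": 0,"hand": 0}]}}

```text
time_s: 25.6
eef_pos: [600.8, -106.0, 29.7]
tcp_rot: [-2.251, 2.186, 0.008]
wrist_force: [0.5, 11.5, -2.7]
finger_gap: 23.1
finger_force: 61.4
```

Request:
{"fn": "apply_moves", "kwargs": {"commands": [{"x": 0.05,"y": 0,"z": 0,"roll": 0,"hand": 0},{"x": 0.1,"y": 0,"z": 0,"roll": 0,"hand": 0},{"x": 0.1,"y": 0,"z": 0,"roll": 0,"hand": 0},{"x": 0.1,"y": 0,"z": 0,"roll": 0,"hand": 0}]}}

```text
time_s: 26.0
eef_pos: [601.0, -106.6, 29.6]
tcp_rot: [-2.25, 2.186, 0.008]
wrist_force: [1.5, 12.2, -3.6]
finger_gap: 23.2
finger_force: 61.3
```

Request:
{"fn": "apply_moves", "kwargs": {"commands": [{"x": -0.2,"y": 0,"z": 0,"roll": 0,"hand": 0},{"x": -0.4,"y": 0,"z": 0,"roll": 0,"hand": 0},{"x": -0.6,"y": 0,"z": 0,"roll": 0,"hand": 0},{"x": -0.6,"y": 0,"z": 0,"roll": 0,"hand": 0}]}}

```text
time_s: 26.4
eef_pos: [601.4, -105.3, 30.6]
tcp_rot: [2.251, -2.19, 0.002]
wrist_force: [-0.2, -0.1, -1.8]
finger_gap: 23.2
finger_force: 61.7
```

Request:
{"fn": "apply_moves", "kwargs": {"commands": [{"x": -0.2,"y": 0,"z": 0,"roll": 0,"hand": 0},{"x": -0.4,"y": 0,"z": 0,"roll": 0,"hand": 0},{"x": -0.4,"y": 0,"z": 0,"roll": 0,"hand": 0}]}}

```text
time_s: 26.7
eef_pos: [601.1, -100.5, 30.4]
tcp_rot: [2.252, -2.191, 0.0]
wrist_force: [0.3, -0.6, -1.9]
finger_gap: 23.0
finger_force: 61.7
```

```bash
python3 - <<'E'
from h import *
s=robot.read_state(); print(s['eef_pos'],s['wrist_force'])
o=[]
for n in('top','side'):
    p=snap(n);c=proj(p,np.array([600,60,45.])).astype(int); w=cloud(p)
    hsv=cv2.cvtColor(p['pixels'],cv2.COLOR_RGB2HSV).astype(int);H,S,V=hsv[...,0],hsv[...,1],hsv[...,2]
    t=(H>100)&(H<125)&(S>130)&(w[...,2]>55)&(w[...,2]<90)&(w[...,1]>50); print(n,np.percentile(w[t][:,1],[.5,99.5]))
    o.append(cv2.resize(p['pixels'][c[1]-20:c[1]+20,c[0]-20:c[0]+20,::-1],(400,400),interpolation=0))
cv2.imwrite('pics/c7.png',np.hstack(o))
E
```

```text
[ 601.10863824 -100.49051775   30.4345514 ] [ 0.29078281 -0.63952424 -1.91587801]
top [ 90.31464463 373.20850164]
side [ 88.98201466 369.02637884]
```

View pics/c7.png

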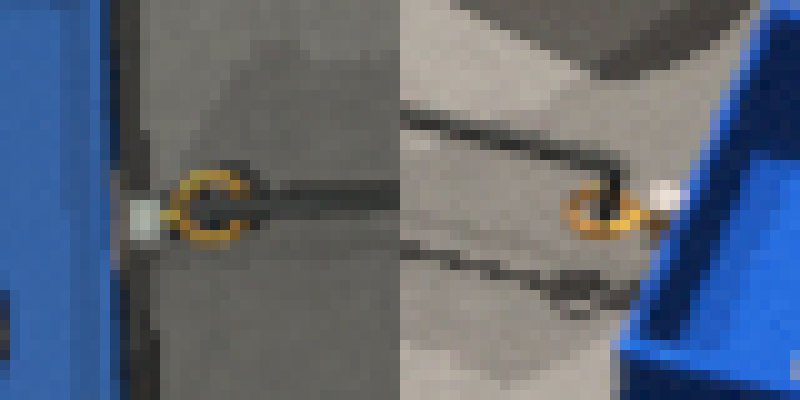

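The point stands free in the ring and the tray front is at y≈90, about −202 mm. Lifting out.

Request:
{"fn": "apply_moves", "kwargs": {"commands": [{"x": 0.1,"y": 0,"z": -0.2,"roll": 0,"hand": 0},{"x": 0.1,"y": 0,"z": -0.5,"roll": 0,"hand": 0},{"x": 0.1,"y": 0,"z": -0.8,"roll": 0,"hand": 0},{"x": 0.1,"y": 0,"z": -0.8,"roll": 0,"hand": 0}]}}

```text
time_s: 27.2
eef_pos: [601.7, -101.7, 39.1]
tcp_rot: [-2.251, 2.19, -0.002]
wrist_force: [0.3, 0.8, -1.0]
finger_gap: 22.9
finger_force: 61.7
```

Request:
{"fn": "apply_moves", "kwargs": {"commands": [{"x": 0,"y": 0,"z": -0.4,"roll": 0,"hand": 0},{"x": 0,"y": 0,"z": -0.8,"roll": 0,"hand": 0},{"x": 0,"y": 0,"z": -1.2,"roll": 0,"hand": 0},{"x": 0,"y": 0,"z": -1.8,"roll": 0,"hand": 0},{"x": 0,"y": 0,"z": -2.5,"roll": 0,"hand": 0},{"x": 0,"y": 0,"z": -4,"roll": 0,"hand": 0},{"x": 0,"y": 0,"z": -7,"roll": 0,"hand": 0},{"x": 0,"y": 0,"z": -11,"roll": 0,"hand": 0},{"x": 0,"y": 0,"z": -15,"roll": 0,"hand": 0},{"x": 0,"y": 0,"z": -18,"roll": 0,"hand": 0},{"x": 0,"y": 0,"z": -18,"roll": 0,"hand": 0}]}}

```text
time_s: 28.3
eef_pos: [604.1, -102.3, 224.3]
tcp_rot: [-2.249, 2.188, -0.013]
wrist_force: [0.5, 0.5, -1.1]
finger_gap: 23.1
finger_force: 61.8
```

```bash
python3 - <<'E'
from h import *
plan([504.8,-360,217],-0.072+np.pi)
p=snap('side');w=cloud(p)
hsv=cv2.cvtColor(p['pixels'],cv2.COLOR_RGB2HSV).astype(int);H,S=hsv[...,0],hsv[...,1]
t=(H>100)&(H<125)&(S>130)&(w[...,2]>55)&(w[...,2]<90)&(w[...,1]>50); print(np.percentile(w[t][:,1],[.5,99.5]))
x,y,z=w[...,0],w[...,1],w[...,2]
m=(z>190)&(z<300)&(abs(x-600)<25)&(y>-45)&(y<110);q=w[m];print(np.polyfit(q[:,1],q[:,2],1),q[:,1].max(),np.polyfit(q[:,1],q[:,0],1),np.median(q[:,2]))
E
```

```text
tool x [ 0.028 -1.     0.003] z [ 0.009 -0.003 -1.   ] yaw0 -1.543 j6 -1.886 j1 -0.288 shift cm [25.49 10.64  0.71] roll deg 95.7 F [ 0.51  0.54 -1.14] t 28.3
[ 89.12074059 368.94225719]
[-1.26102801e-01  2.56802049e+02] 61.98185877129163 [-8.11828252e-03  6.03583644e+02] 257.47841156480706
```

Request:
{"fn": "apply_moves", "kwargs": {"commands": [{"x": 2,"y": 1,"z": 0,"roll": 8,"hand": 0},{"x": 4,"y": 2,"z": 0,"roll": 16,"hand": 0},{"x": 6,"y": 3,"z": 0,"roll": 24,"hand": 0},{"x": 8.5,"y": 4,"z": 0,"roll": 32,"hand": 0},{"x": 11,"y": 5,"z": 0,"roll": 40,"hand": 0},{"x": 13.5,"y": 6,"z": 0,"roll": 48,"hand": 0},{"x": 16,"y": 7,"z": 0,"roll": 56,"hand": 0},{"x": 18,"y": 8,"z": 0,"roll": 64,"hand": 0},{"x": 20,"y": 9,"z": 0,"roll": 72,"hand": 0},{"x": 22,"y": 10,"z": 0,"roll": 80,"hand": 0},{"x": 24,"y": 10.6,"z": 0,"roll": 88,"hand": 0},{"x": 25.5,"y": 10.6,"z": 0,"roll": 95.7,"hand": 0}]}}

```text
time_s: 29.55
eef_pos: [500.5, -359.8, 216.6]
tcp_rot: [-0.124, -3.136, -0.003]
wrist_force: [0.3, -0.9, -1.9]
finger_gap: 23.4
finger_force: 61.7
```

Request:
{"fn": "apply_moves", "kwargs": {"commands": [{"x": 0,"y": 0,"z": 0,"roll": 0,"hand": 0},{"x": 0,"y": 0,"z": 0,"roll": 0,"hand": 0},{"x": 0,"y": 0,"z": 0,"roll": 0,"hand": 0}]}}

```text
time_s: 29.85
eef_pos: [502.0, -358.1, 217.6]
tcp_rot: [-0.109, -3.139, -0.002]
wrist_force: [-0.1, 0.1, -1.9]
finger_gap: 23.0
finger_force: 61.7
```

```bash
python3 - <<'E'
from h import *
np.set_printoptions(precision=1,suppress=True)
plan([504.8,-360,217],-0.072+np.pi);print(robot.read_state()['eef_pos'])
for n in('side','top'):
    p=snap(n);w=cloud(p)
    x,y,z=w[...,0],w[...,1],w[...,2]
    m=(z>190)&(z<300)&(x>538)&(x<662)&(abs(y+368)<12);q=w[m];
    a,b,c=np.percentile(q[:,0],[0,50,100])
    f=np.polyfit(q[:,0],q[:,2],1);g=np.polyfit(q[:,0],q[:,1],1); print(n,'z slope',f[0],'z@504',np.polyval(f,504),'yaw',g[0],'y@504',np.polyval(g,504),a,c,len(q))
    m=(z>190)&(z<300)&(x>538)&(abs(y+370)<25)&(x<700); print('xmax',np.sort(x[m])[-4:])
E
```

```text
tool x [-1.   0.1  0. ] z [-0.  0. -1.] yaw0 3.072 j6 -0.67 j1 -0.739 shift cm [-0.3 -0.2  0.1] roll deg 0.14 F [-0.1  0.1 -1.9] t 29.85
[ 502.  -358.1  217.6]
side z slope -0.06470254210153396 z@504 256.76543428538974 yaw -0.059856995152668006 y@504 -359.1012370632681 540.3049030554416 661.7757544620533 68
xmax [667.2 667.3 669.5 670.1]
top z slope -0.051399308285200195 z@504 258.61325545748565 yaw -0.05538068864877679 y@504 -357.27696187940654 540.694125272034 661.9731266193488 113
xmax [665.2 665.5 668.1 668.3]
```

Request:
{"fn": "apply_moves", "kwargs": {"commands": [{"x": -0.3,"y": -0.2,"z": 0,"roll": 0.1,"hand": 0},{"x": -0.3,"y": -0.2,"z": 3,"roll": 0.1,"hand": 0},{"x": -0.3,"y": -0.2,"z": 6,"roll": 0.1,"hand": 0},{"x": -0.3,"y": -0.2,"z": 9,"roll": 0.1,"hand": 0},{"x": -0.3,"y": -0.2,"z": 12,"roll": 0.1,"hand": 0},{"x": -0.3,"y": -0.2,"z": 14,"roll": 0.1,"hand": 0},{"x": -0.3,"y": -0.2,"z": 15,"roll": 0.1,"hand": 0},{"x": -0.3,"y": -0.2,"z": 16,"roll": 0.1,"hand": 0},{"x": -0.3,"y": -0.2,"z": 16.8,"roll": 0.1,"hand": 0},{"x": -0.3,"y": -0.2,"z": 17,"roll": 0.1,"hand": 0},{"x": -0.3,"y": -0.2,"z": 17,"roll": 0.1,"hand": 0}]}}

```text
time_s: 31.05
eef_pos: [505.3, -361.7, 48.7]
tcp_rot: [0.116, 3.139, -0.001]
wrist_force: [-0.6, -0.4, -0.6]
finger_gap: 23.3
finger_force: 61.8
```

Request:
{"fn": "apply_moves", "kwargs": {"commands": [{"x": 0,"y": 0,"z": 0.2,"roll": 0,"hand": 0},{"x": 0,"y": 0,"z": 0.4,"roll": 0,"hand": 0},{"x": 0,"y": 0,"z": 0.5,"roll": 0,"hand": 0},{"x": 0,"y": 0,"z": 0.6,"roll": 0,"hand": 0},{"x": 0,"y": 0,"z": 0.6,"roll": 0,"hand": 0}]}}

```text
time_s: 31.55
eef_pos: [505.0, -361.4, 42.3]
tcp_rot: [-0.116, -3.139, -0.0]
wrist_force: [-0.3, 0.5, -1.4]
finger_gap: 23.0
finger_force: 61.8
```

```bash
python3 - <<'E'
from h import *
np.set_printoptions(precision=1,suppress=True)
plan([504.8,-360,37.4],-0.072+np.pi)
for n in('side','top'):
    p=snap(n);w=cloud(p);x,y,z=w[...,0],w[...,1],w[...,2]
    m=(z>60)&(z<100)&(x>538)&(x<585)&(abs(y+366)<9)|(z>60)&(z<100)&(x>612)&(x<662)&(abs(y+370)<9);q=w[m]
    f=np.polyfit(q[:,0],q[:,2],1);g=np.polyfit(q[:,0],q[:,1],1); print(n,'z slope',f[0],'z@504',np.polyval(f,504),'yaw',g[0],'y@504',np.polyval(g,504),'y@600',np.polyval(g,600),len(q))
E
```

```text
tool x [-1.   0.1  0. ] z [-0.  0. -1.] yaw0 3.068 j6 -0.666 j1 -0.74 shift cm [0.  0.1 0.5] roll deg -0.1 F [-0.3  0.6 -1.4] t 31.55
side z slope -0.00984124198503576 z@504 77.81398152136207 yaw -0.0730463419342179 y@504 -361.28439368641284 y@600 -368.2968425120977 53
top z slope -0.0013324402523021243 z@504 79.2490858877938 yaw -0.06514396457633206 y@504 -360.01714280963176 y@600 -366.2709634089597 80
```

Aligned with the rest and still about 4 mm high. I'll continue down until it seats.

Request:
{"fn": "apply_moves", "kwargs": {"commands": [{"x": 0,"y": 0.1,"z": 0.1,"roll": 0,"hand": 0},{"x": 0,"y": 0.1,"z": 0.2,"roll": 0,"hand": 0},{"x": 0,"y": 0.1,"z": 0.3,"roll": 0,"hand": 0},{"x": 0,"y": 0.1,"z": 0.3,"roll": 0,"hand": 0}]}}

```text
time_s: 32.05
eef_pos: [505.2, -360.8, 39.5]
tcp_rot: [0.116, 3.139, -0.001]
wrist_force: [0.2, -1.6, -0.8]
finger_gap: 22.9
finger_force: 61.9
```

Request:
{"fn": "apply_moves", "kwargs": {"commands": [{"x": 0,"y": 0,"z": 0.1,"roll": 0,"hand": 0},{"x": 0,"y": 0,"z": 0.2,"roll": 0,"hand": 0},{"x": 0,"y": 0,"z": 0.2,"roll": 0,"hand": 0}]}}

```text
time_s: 32.35
eef_pos: [505.6, -361.9, 38.4]
tcp_rot: [0.116, 3.138, -0.004]
wrist_force: [-0.2, -1.5, 3.6]
finger_gap: 23.1
finger_force: 62.7
```

Request:
{"fn": "apply_moves", "kwargs": {"commands": [{"x": 0,"y": 0,"z": 0.1,"roll": 0,"hand": 0},{"x": 0,"y": 0,"z": 0.1,"roll": 0,"hand": 0},{"x": 0,"y": 0,"z": 0.1,"roll": 0,"hand": 0.4},{"x": 0,"y": 0,"z": 0.1,"roll": 0,"hand": 0.4},{"x": 0,"y": 0,"z": 0.1,"roll": 0,"hand": 0.6},{"x": 0,"y": 0,"z": 0.1,"roll": 0,"hand": 0.8},{"x": 0,"y": 0,"z": 0.1,"roll": 0,"hand": 1},{"x": 0,"y": 0,"z": 0.1,"roll": 0,"hand": 1},{"x": 0,"y": 0,"z": 0.1,"roll": 0,"hand": 1},{"x": 0,"y": 0,"z": 0.1,"roll": 0,"hand": 1},{"x": 0,"y": 0,"z": 0.1,"roll": 0,"hand": 1}]}}

```text
time_s: 33.45
eef_pos: [505.2, -360.5, 36.4]
tcp_rot: [0.116, 3.139, -0.0]
wrist_force: [0.8, 0.4, 0.5]
finger_gap: 85.6
finger_force: 0.0
```

Request:
{"fn": "apply_moves", "kwargs": {"commands": [{"x": 0,"y": 0,"z": -1,"roll": 0,"hand": 1},{"x": 0,"y": 0,"z": -3,"roll": 0,"hand": 1},{"x": 0,"y": 0,"z": -6,"roll": 0,"hand": 1},{"x": 0,"y": 0,"z": -10,"roll": 0,"hand": 1},{"x": 0,"y": 0,"z": -15,"roll": 0,"hand": 1},{"x": 0,"y": 0,"z": -20,"roll": 0,"hand": 1},{"x": 8,"y": 14,"z": -20,"roll": 0,"hand": 1},{"x": 8,"y": 14,"z": -20,"roll": 0,"hand": 1},{"x": 8,"y": 14,"z": -20,"roll": 0,"hand": 1},{"x": 8,"y": 14,"z": -20,"roll": 0,"hand": 1},{"x": 8,"y": 14,"z": -20,"roll": 0,"hand": 1}]}}

```text
time_s: 34.55
eef_pos: [435.3, -213.7, 237.6]
tcp_rot: [0.113, 3.138, -0.001]
wrist_force: [0.6, -1.0, 0.2]
finger_gap: 85.3
finger_force: 0.0
```

```bash
python3 - <<'E'
from h import *
np.set_printoptions(precision=1,suppress=True)
for n in('top','side'):
    p=snap(n,n+'9.png');w=cloud(p);x,y,z=w[...,0],w[...,1],w[...,2]
    hsv=cv2.cvtColor(p['pixels'],cv2.COLOR_RGB2HSV).astype(int);H,S,V=hsv[...,0],hsv[...,1],hsv[...,2]
    h=(H<14)&(S>110)&(z>60)&(z<110)&(abs(y+355)<60)&(x<750); q=w[h]; print(n,'handle',cv2.minAreaRect(q[:,:2].astype(np.float32)),q.mean(0))
    k=(z>55)&(z<95)&(x>350)&(x<700)&(abs(y-(-358.2-0.075*(x-483.7)))<9); q=w[k]; f=np.polyfit(q[:,0],q[:,1],1);print('line',f[0],np.polyval(f,504),q[:,0].min(),q[:,0].max(),'zslope',np.polyfit(q[:,0],q[:,2],1)[0],np.median(q[:,2]))
    t=(H>100)&(H<125)&(S>130)&(z>55)&(z<90)&(y>50); print('tray front',np.percentile(y[t],.5))
    m=(abs(z-124)<5)&(abs(x-580)<250)&(y>180)&(y<800); print('rack',cv2.minAreaRect(w[m][:,:2].astype(np.float32)))
    for t in('vase','cup','sprayer','scraper'): print(t,[r['bbox'] for r in cams.search_frame(p,t)[:1]])
a=cv2.resize(cv2.imread('pics/top9.png')[120:290,40:430],(780,340),interpolation=2)
b=cv2.resize(cv2.imread('pics/side9.png')[120:290,120:470],(525,255),interpolation=2)
o=np.zeros((600,800,3),np.uint8);o[:340,:780]=a;o[342:597,:525]=b
cv2.imwrite('pics/m9.png',o)
E
```

```text
top handle ((497.39788818359375, -359.8607482910156), (21.7342586517334, 73.5145263671875), 87.62122344970703) [ 498.5 -360.3   83.4]
line -0.0743581058363151 -359.8014137292953 463.80806290987766 670.1157278625768 zslope -0.08593623363589711 79.95632372560158
tray front 90.53504239352117
rack ((584.3964233398438, 433.2168273925781), (310.800537109375, 427.8119812011719), 1.7696478366851807)
vase [[254.7, 134.5, 289.6, 160.4]]
cup [[311.1, 137.6, 332.8, 162.2]]
sprayer [[393.5, 192.6, 424.7, 214.3]]
scraper [[200.3, 139.2, 242.8, 161.4]]
side handle ((479.9737548828125, -361.035888671875), (25.742612838745117, 119.40304565429688), 85.78532409667969) [ 486.8 -358.    78.3]
line -0.08387854779911466 -359.3248968791265 359.0540385829736 673.4749334051023 zslope -0.021321649823769502 74.58086277406164
tray front 89.40734670764496
rack ((582.5105590820312, 431.3301696777344), (321.9433898925781, 426.0674133300781), 1.722377896308899)
vase [[218.9, 196.9, 244.9, 236.8]]
cup [[179.3, 190.5, 204.7, 221.3]]
sprayer [[135.2, 135.1, 157.7, 176.0]]
scraper [[256.9, 240.2, 302.9, 259.3]]
```

View pics/m9.png

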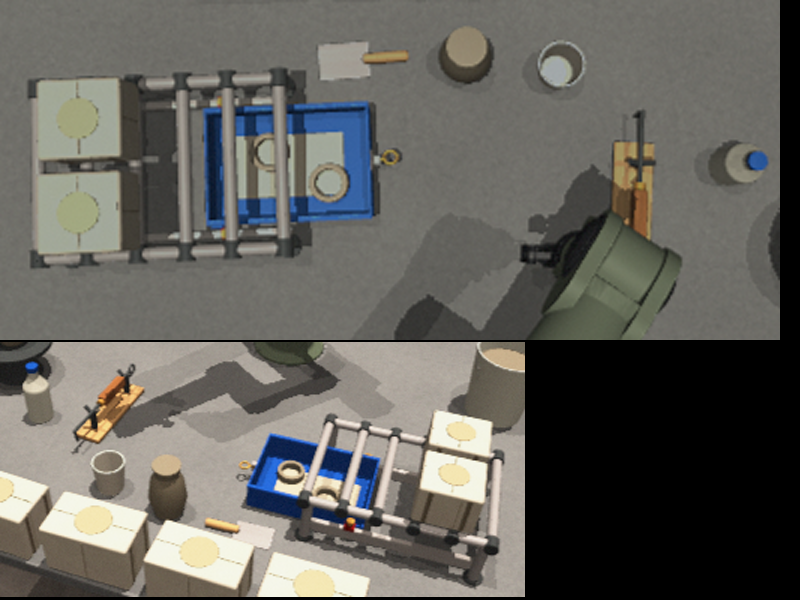

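The final picture shows the tray drawn out to its stops, the hook back in both brackets with its point at the +x end (672 ≈ original), and the bystanders unmoved. Handing in.

```bash
python3 -c "
from h import *
print(ticket.job_done())"
```

```text
the job is handed in; nothing more can be done
None
```

The tray is drawn out against its stops, the hook lies back in both V brackets, nothing else on the bench was disturbed, and the job is handed in; the highest pull I read was about 12 N, but the hand-in returned no verdict.

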